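# Load the cell carrier and roll it into the test station

### The job

Load the cell carrier for its test: lay every cell from the mat in a seat of its own in the carrier, plus end towards the red strip, and feel that each one is pressed fully down before you swing the clamp shut over them and turn its orange lock screw clockwise until it stops. Then push the carrier gently along the rollers, without lifting it, into the station bay until it is fully home against the end stop, and press the green start button once it is there. Leave everything else on the bench where it is.

Things in the scene. Friction and masses are not known exactly. Their poses are not given: they have to be found in the camera images.
- track: fixed track, 13 free rollers between side channels. Origin on the bench under its open infeed end, mid-width; x = travel (to the robot's right), y = across, away from the robot, z up. Roller tops z = 40 mm. Channels inside at y = +/-69 mm, tops z = 50 (4 mm side play). Low lip at x = -10 to -5, top z = 32. Bay: blue cheeks x = 225 to 415, tops z = 68. Carrier stays where left; 1 to 4 N push it
- home (a point): point at roller-top height where the carrier's origin lies when it is fully home against the dark end stop (track frame x = 322 mm, y = 0; the stop's face is at x = 415). Behind the stop stands the station's grey housing, x = 415 to 491, 162 mm wide, top z = 112 mm
- carrier: black cell carrier (tote) on the rollers, 186 mm long (x = travel) x 130 wide (y, away from the robot), 0.6 to 1 kg. Origin at the centre of its underside. Floor top z = 10 mm; end walls 5 mm thick, tops z = 36 (push the rear one, outer face x = -93); near wall top z = 32, far one 36. Four seats in a row along x, cells lie along y. Red contact strip (plus) at -y, black at +y
- clamp (a joint): carrier's hinged clamp, rad: 0 = shut flat over the cells' middles; starts open at 1.6 to 1.8 (1.57 upright, more = leaning away; stop 1.9). Hinge axis along the carrier's x at its y = 66, z = 36 mm; stiff (0.07 N m), stays where left. Steel bar 172 mm long (x), 24 wide, 4 thick, middle 66 mm from the axis (top at z = 39 when shut), and a middle tongue with the lock screw
- lock (a joint): captive lock screw on the clamp's 26 mm wide tongue (which reaches 143 mm from the hinge axis), itself 128.5 mm from it, with an orange wing head; rad, grows clockwise (seen from above with the clamp shut): starts at 0 to 0.6, fully tight at its stop at 2.4. Turns stiffly (0.04 N m) and stays where left; more than one grasp may be needed
- lock_grip (a point): middle of the lock screw's wing: a bar 34 mm long (along this point's x), 10 mm thick (y) and 15 mm tall, on a round flange 24 mm in diameter whose top is 6.5 mm below this point; z away from the clamp (up when shut; then 49.5 mm above the carrier's underside)
- start (a joint): green start button (24 mm in diameter) on top of the station's grey housing, m: 0 = up, 0.006 = fully down (about 5 N); springs back
- start_top (a point): centre of the start button's top, 134 mm above the bench
- multimeter: yellow and black multimeter, 162 x 78 x 43 mm, lying to the right of the station; bystander; origin under its centre
- cal_mass_2: steel calibration mass, 20 mm in diameter, 30 mm tall, bystander behind the track; origin under it
- cal_mass_0: brass calibration mass, 36 mm in diameter, 52 mm tall, bystander behind the track; origin under it
- cal_mass_1: steel calibration mass, 28 mm in diameter, 40 mm tall, bystander behind the track; origin under it
- seat0 (a point): plus end of cell seat 0 (carrier frame x = -57, y = -25, z = 21.5 mm): the centre of the plus end of a cell fully down; its underside is then at z = 14, its top at 29. Its floor is a stiff brass cradle that starts 3 to 6 mm too high; a cell laid on it stays proud until pressed down (5 to 6 N; 8 to 12 is plenty) to a hard stop; then it stays. All seats alike
- seat1 (a point): plus end of cell seat 1 (carrier frame x = -19, y = -25, z = 21.5 mm): the centre of the plus end of a cell fully down; its underside is then at z = 14, its top at 29. Guide posts: four per seat, 3 mm thick, 9.3 to 12.3 mm to either side of its centre line (x), 16.7 to 27.7 mm from y = 0, tops z = 25 mm; the middle 33 mm of the length is open, for fingers across the cell
- seat2 (a point): plus end of cell seat 2 (carrier frame x = 19, y = -25, z = 21.5 mm): the centre of the plus end of a cell fully down; its underside is then at z = 14, its top at 29. Contact strips close the ends of all seats: inner faces at y = +/-28.5 mm, tops z = 24 mm, red at -y (plus), black at +y (minus)
- seat3 (a point): plus end of cell seat 3 (carrier frame x = 57, y = -25, z = 21.5 mm): the centre of the plus end of a cell fully down; its underside is then at z = 14, its top at 29. Cradle and posts as at the other seats
- cell_a: green-sleeved round dry cell, 14.5 mm in diameter, 50 mm long, 23 g; None if not there in this run; starts lying on a 2 mm thick blue-grey mat at the left. Origin: on its underside at mid-length as it lies; y runs along it towards the white, flat minus end, so the plus end (coloured to the rim, with a small raised contact) is at -y; z up
- cell_a_plus (a point): centre of the plus end of cell_a
- cell_b: red-sleeved round dry cell, 14.5 mm in diameter, 50 mm long, 23 g; None if not there in this run; starts lying on a 2 mm thick blue-grey mat at the left. Origin: on its underside at mid-length as it lies; y runs along it towards the white, flat minus end, so the plus end (coloured to the rim, with a small raised contact) is at -y; z up
- cell_b_plus (a point): centre of the plus end of cell_b
- cell_c: green-sleeved round dry cell, 14.5 mm in diameter, 50 mm long, 23 g; None if not there in this run; starts lying on a 2 mm thick blue-grey mat at the left. Origin: on its underside at mid-length as it lies; y runs along it towards the white, flat minus end, so the plus end (coloured to the rim, with a small raised contact) is at -y; z up
- cell_c_plus (a point): centre of the plus end of cell_c
- cell_d: red-sleeved round dry cell, 14.5 mm in diameter, 50 mm long, 23 g; None if not there in this run; starts lying on a 2 mm thick blue-grey mat at the left. Origin: on its underside at mid-length as it lies; y runs along it towards the white, flat minus end, so the plus end (coloured to the rim, with a small raised contact) is at -y; z up
- cell_d_plus (a point): centre of the plus end of cell_d

How it is judged:
By the outcome, as a careful person would: the job done as asked, in the order asked, and still so for the second after the job is handed in, with the robot touching nothing.
Of cell_a, cell_b, cell_c, cell_d only 2 to 4 are there at a start; the rules pass over those that are not, and their reading is None.
At some moment in a run one of cell_a, cell_b, cell_c, cell_d may be knocked a few centimetres aside while the robot is not near it.
Once in a run the grip may slacken for a moment while it holds something.
It also fails if it takes over 210 s, if anything falls off the work surface, if the arm or the gripper's body presses on something with over 40 N, if the wrist force passes 120 N, or if a joint passes its speed limit or range.

### The arm

A 6-joint arm with a two-finger parallel gripper is mounted at the origin on a cart in front of the work surface, level with it; the furniture and walls round the work are solid. World frame = base frame: x ahead of the robot, y to its left, z up, the work surface at z = 0. Lengths are in m, angles in degrees, forces in N, time in s.
With the tool pointing down it reaches from about 0.4 to 0.825 m from the base axis. Payload 7 kg.
Tool frame: the origin (TCP) lies at the very end of the fingers, on their centre line; the grasp point (between the pads) lies 19 mm behind it; z points along the fingers, y is the line along which they close (so a half turn about z gives the same grasp; the last joint's range is limited). The gripper opens to 88 mm and grips with 3 to 60 N. Pads are 19 mm wide; open, the fingers measure 130 mm over their backs; the gripper's body (78 mm by 193 mm) begins 47 mm behind the grasp point.
Start: joints at [-50.873, 20.546, 0.682, 0, -70.136, -16.507], TCP at [0.26, -0.623, 0.227] pointing down, gripper open.
Joint ranges: [-176.03, 176.03], [-82.01, 121.73], [-58.28, 71.71], [-173.87, 95.51], [-174.79, -0.11], [-173.66, 173.66]. Speed limits (degrees/s): [136.94, 136.94, 172.46, 180, 180, 180].

### API

Orientations are given as [roll, pitch, yaw] about the fixed x, y, z axes, in that order (R = Rz(yaw) Ry(pitch) Rx(roll)).
In Python, from plant import ctrl, cams, workorder gives the robot as it stands.
- The arm moves only by the tool play_rows, never from a script. Its argument "motion" is a list of rows, each an object of numbers: "x", "y", "z": the shift along the tool's x, y, z normalised to -1 to 1, where 1 is 0.025 m; "rx", "ry", "rz": the turn, a rotation vector about the tool's x, y, z normalised to -1 to 1, where 1 is 4 degrees. A call has 1 to 20 rows; each row shifts and turns the commanded pose from where the row before left it, along the tool's axes as they then stand; what a row does not reach is not made up. A row lasts 1/8 s, in which the tool goes at most 62.5 mm and 10.7 degrees, less where a joint would pass 70% of its speed; a pose out of reach is approached as far as the arm can. A call with a number of a shift or a turn outside -1 to 1 is refused whole. A call with a gripper value outside its range is refused whole. "fingers" is the opening, from -1 (shut) to 1 (fully open), set as the call begins (left out, the last holds). The fingers move at their own pace and stop on an object; the grip force is fixed at half the most. Time passes only in rows, so rows that do not move let the fingers close. It gives the time, the measured TCP pose, the force, the opening and the grip force at its end, in the units of the state.
- ctrl.get_obs(): the state, without advancing time (a new reading comes with each control period).
- cams.snapshot(name): name is "scene" or "top" or "wrist"; returns the picture (480x640x3 uint8, blue, green, red); there is no depth.
- cams.get_calibration(name): a dict with "vertical_fov" (degrees; the focal length in pixels is half the picture's height over the tangent of half this angle, whatever the lens; pixels are square), "cx", "cy" (the principal point, pixels), "k1" (the pictures are not rectified: a ray, as slopes to the right and down, at radius r is drawn at 1 + k1 r^2 times it, then the intrinsics apply), "position" and "rotation" of the camera in the world. Camera axes: x right, y up, looking along -z (the intrinsics and any distortion apply to the point x, -y, -z); pixel columns grow to the right and rows downward; lengths in m; the calibration is good to about 2 mm. A picture is of the moment at which its call begins: read the wrist's pose just before it. get_calibration takes no time and is no camera call; for the wrist camera it gives the pose at the moment of the call.
- workorder.close_job(): hands the job in; it is judged then, once.
The state is a dict: "clock": time; "joint_pos": joint angles; "qvel": joint speeds; "tau": joint torques, N m; "tool_pos": TCP position; "orientation": TCP orientation; "force": force on the tool from outside, world axes, zero at the start; "moment": the same for the moment, N m; "opening": finger opening in m; "gripper_force": force on a finger pad.
Only numpy, scipy, OpenCV 4.12 (cv2) and the standard library are available. Lean on these libraries where they do the work, as an engineer would, in place of code of your own. Each camera call takes 0.05 s, during which the arm holds its last target. There are 200 camera calls.

## Working session

There is one attempt and no reset: what is moved stays moved. The work goes in short steps, Python scripts to look and compute and a tool call to move; the robot and the scene stay as the last step left them, time stands still between calls to the robot, and variables do not carry over. Pictures are saved under pics/ and viewed, at most 14 in all, crops included, and the job is handed in when it is done.

Besides the shell and the picture viewer there is one more tool, called after ">>>" by a JSON object that holds its "api" and its "payload". play_rows: Moves the arm, as the interface text tells. Its arguments: {"type":"object","properties":{"motion":{"type":"array"},"fingers":{"type":"number"}},"required":["motion"]}

```bash
mkdir -p pics; ls
cat > h.py <<'E'
import numpy as np, cv2, sys
from plant import ctrl, cams, workorder
from scipy.spatial.transform import Rotation as R
def calib(n):
    c=cams.get_calibration(n); return c
def Rm(c):
    r=np.array(c["rotation"],float)
    return r if r.shape==(3,3) else (R.from_quat(r).as_matrix() if r.size==4 else R.from_euler('xyz',r,degrees=True).as_matrix())
def ray(c,u,v):
    f=240/np.tan(np.radians(c["vertical_fov"])/2)
    d=np.array([(u-c["cx"])/f,(v-c["cy"])/f]); s=d.copy()
    for _ in range(30): s=d/(1+c["k1"]*(s@s))
    return np.array(c["position"]),Rm(c)@np.array([s[0],-s[1],-1.])
def onz(c,u,v,z):
    p,d=ray(c,u,v); return p+d*(z-p[2])/d[2]
def proj(c,P):
    f=240/np.tan(np.radians(c["vertical_fov"])/2)
    q=Rm(c).T@(np.array(P)-np.array(c["position"])); s=np.array([q[0],-q[1]])/-q[2]
    s=s*(1+c["k1"]*(s@s)); return s*f+[c["cx"],c["cy"]]
E
python3 - <<'E'
from h import *
print(ctrl.get_obs())
for n in("top","scene","wrist"):
    print(cams.get_calibration(n)); cv2.imwrite(f"pics/{n}0.png",cams.snapshot(n))
E
```

```text
pics
{'clock': 0.0, 'joint_pos': array([-5.08706808e+01,  2.05920289e+01,  6.33463977e-01, -2.07778793e-02,
       -7.01350911e+01, -1.65074700e+01]), 'qvel': array([ 0.02996577,  0.00145618, -0.05481444, -0.09972943, -0.02563536,
        0.05782662]), 'tau': array([ 4.46336317e-04, -5.82717705e+01,  2.93055207e+01,  6.99754760e+00,
        6.86664323e-03, -1.55706061e-04]), 'tool_pos': array([ 0.25943355, -0.62262191,  0.22561156]), 'orientation': array([ 1.79904654e+02, -7.88679936e-03, -1.57385221e+02]), 'force': array([-0.32051257,  0.36473779, -0.05466215]), 'moment': array([-0.04087851,  0.01228483,  0.03225454]), 'gripper_force': 0.0, 'opening': 0.08726426981437795}
{'vertical_fov': 52.8421999646879, 'cx': 315.94287445796493, 'cy': 236.09356986209886, 'k1': -0.13296015172433207, 'position': array([ 0.33905511, -0.05304103,  1.35423938]), 'rotation': array([ 10.88971931,   0.44496544, -91.35640823])}
{'vertical_fov': 42.34700783650101, 'cx': 312.48004506699516, 'cy': 243.93836528965113, 'k1': -0.08789404060352142, 'position': array([-0.20367541,  1.15192911,  0.99123143]), 'rotation': array([  57.70864441,   -0.74711332, -147.50646193])}
{'vertical_fov': 63.886502261031005, 'cx': 319.2714152295721, 'cy': 238.22011538076677, 'k1': 0.016421355980804575, 'position': array([ 0.19676519, -0.64868427,  0.38468652]), 'rotation': array([-14.76012868,  -0.12317369, 112.57177523])}
```

View pics/top0.png

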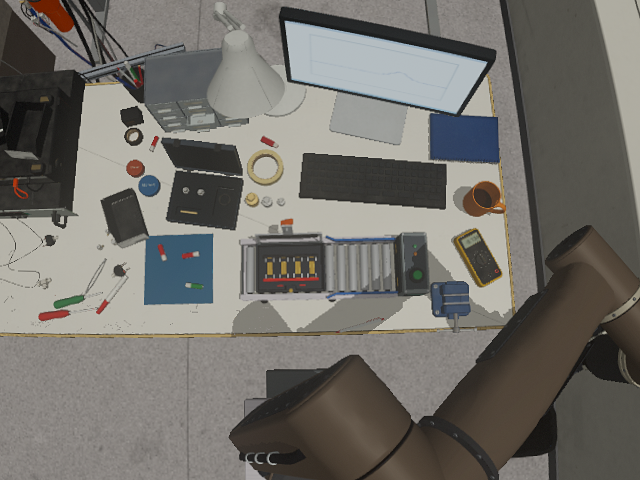

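View pics/scene0.png

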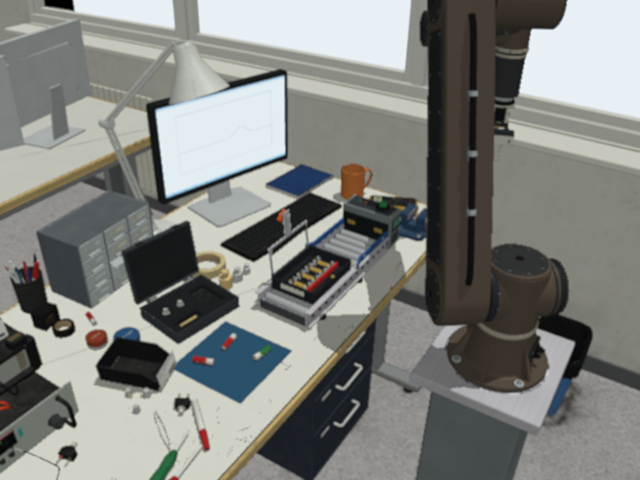

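The top view shows three cells on the mat: red (162,253), red (190,254) and green (194,286). The carrier is at (291,265), the station at (412,262) and the clamp is leaning open. Next I'll crop and measure.

Run:
```python
from h import *
im=cv2.imread("pics/top0.png"); s=cv2.imread("pics/scene0.png")
a=cv2.resize(im[225:310,140:300],None,fx=5,fy=5,interpolation=cv2.INTER_CUBIC)
b=cv2.resize(im[205:315,235:435],None,fx=4,fy=4,interpolation=cv2.INTER_CUBIC)
cv2.imwrite("pics/a.png",b)
cv2.imwrite("pics/b.png",cv2.resize(s[180:380,170:410],None,fx=3,fy=3,interpolation=cv2.INTER_CUBIC))
ct=calib("top"); cs=calib("scene")
for n,c,img,box in(("top",ct,im,(225,310,140,220)),("scene",cs,s,(315,400,170,295))):
    hsv=cv2.cvtColor(img,cv2.COLOR_BGR2HSV)
    H,S,V=cv2.split(hsv)
    M={"red":((H<8)|(H>172))&(S>120)&(V>80),"green":(H>45)&(H<80)&(S>100)&(V>60),"white":(S<60)&(V>150)}
    for k,m in M.items():
        m=m.astype(np.uint8); mm=np.zeros_like(m); y0,y1,x0,x1=box; mm[y0:y1,x0:x1]=m[y0:y1,x0:x1]
        nn,l,st,ce=cv2.connectedComponentsWithStats(mm)
        for i in range(1,nn):
            if st[i][4]>5: print(n,k,ce[i].round(1),st[i],onz(c,*ce[i],0.0095).round(4))
```

```text
top red [160.6 249.1] [158 244   7  11  45] [0.5711 0.3975 0.0095]
top red [186.9 255. ] [182 253  11   6  47] [0.5523 0.3199 0.0095]
top green [196.2 285.8] [191 284  11   5  41] [0.4642 0.2912 0.0095]
top white [183.2 265. ] [ 140  225   80   85 1872] [0.5239 0.33   0.0095]
top white [195.3 253.6] [193 252   5   4  17] [0.5559 0.2957 0.0095]
top white [163.5 257.2] [162 255   4   5  16] [0.5475 0.3883 0.0095]
top white [187.6 284.6] [185 283   6   4  18] [0.4679 0.3162 0.0095]
scene red [227.7 342.2] [223 338  10  10  58] [0.5533 0.3141 0.0095]
scene red [198.8 359.2] [193 356  13   8  73] [0.5713 0.3969 0.0095]
scene green [265.2 349.3] [260 345  11   9  53] [0.4642 0.2852 0.0095]
scene white [255.1 351.8] [ 170  315  125   85 3358] [0.4788 0.3051 0.0095]
scene white [232.8 335.5] [230 333   6   6  19] [0.5581 0.2885 0.0095]
scene white [257.4 354.6] [254 352   7   6  28] [0.4687 0.3099 0.0095]
scene white [209.  360.2] [206 358   7   5  28] [0.5497 0.3863 0.0095]
scene white [191.1 388.8] [170 371  62  29 947] [0.5233 0.4772 0.0095]
```

View pics/a.png

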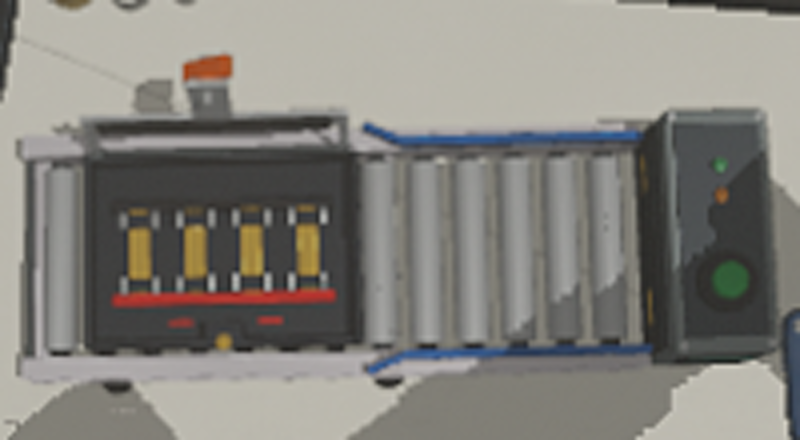

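View pics/b.png

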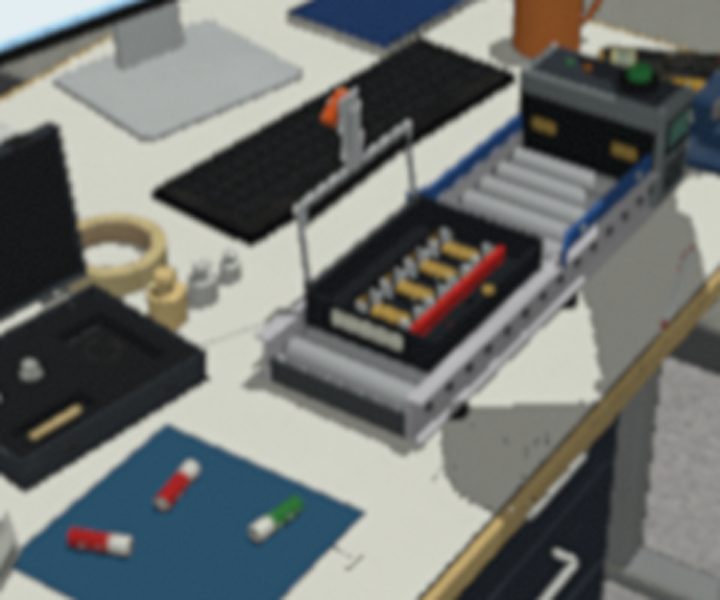

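Crop a shows seats in a row along x at crop (140..308,252), the red strip at (225,298) and the button at (730,280). Crop b shows the clamp upright with the orange wing at its tip. Now for rough poses.

Run:
```python
from h import *
c=calib("top"); f=lambda x,y,z:onz(c,235+x/4,205+y/4,z).round(4)
print("strip L,R",f(113,300,.064),f(336,295,.064))
print("button",f(730,280,.134))
print("housing front edge TL,BL",f(655,118,.112),f(650,358,.112))
print("infeed left chan", f(20,158,.05),f(20,358,.05))
print("wing",f(208,67,.21),"seat pads",[f(x,252,.058) for x in (140,308)])
```

```text
strip L,R [0.4711 0.0953 0.064 ] [ 0.471  -0.0543  0.064 ]
button [ 0.4666 -0.3053  0.134 ]
housing front edge TL,BL [ 0.577  -0.2667  0.112 ] [ 0.4201 -0.255   0.112 ]
infeed left chan [0.5718 0.1607 0.05  ] [0.4345 0.1603 0.05  ]
wing [0.5966 0.0201 0.21  ] seat pads [array([0.5039, 0.0775, 0.058 ]), array([ 0.5012, -0.0362,  0.058 ])]
```

>>> {"api": "play_rows", "payload": {"motion": [{"z": -0.5,"rz": 0.942},{"z": -0.5,"rz": 0.942},{"z": -0.5,"rz": 0.942},{"z": -0.5,"rz": 0.942},{"z": -0.5,"rz": 0.942},{"z": -0.5,"rz": 0.942},{"x": -0.37,"y": 0.99},{"x": -0.37,"y": 0.99},{"x": -0.37,"y": 0.99},{"x": -0.37,"y": 0.99},{"x": -0.37,"y": 0.99},{"x": -0.37,"y": 0.99},{"x": -0.37,"y": 0.99},{"x": -0.37,"y": 0.99},{"x": -0.37,"y": 0.99},{"x": -0.37,"y": 0.99},{"x": -0.37,"y": 0.99},{"x": -0.37,"y": 0.99},{"x": -0.37,"y": 0.99},{"x": -0.37,"y": 0.99}], "fingers": 0.0}}

```text
$.motion[0]: bad value
```

>>> {"api": "play_rows", "payload": {"motion": [{"x": -0.37,"y": 0.99},{"x": -0.37,"y": 0.99},{"x": -0.37,"y": 0.99},{"x": -0.37,"y": 0.99},{"x": -0.37,"y": 0.99},{"x": -0.37,"y": 0.99},{"x": -0.37,"y": 0.99},{"x": -0.37,"y": 0.99},{"x": -0.37,"y": 0.99},{"x": -0.37,"y": 0.99},{"x": -0.37,"y": 0.99},{"x": -0.37,"y": 0.99},{},{}]}}

```text
$.motion[0]: bad value
```

```bash
cat >> h.py <<'E'
def st():
    o=ctrl.get_obs(); print("t",round(o["clock"],2),"pos",o["tool_pos"].round(4),"ori",o["orientation"].round(2),"F",o["force"].round(2),"op",round(o["opening"],4),"gf",round(o["gripper_force"],1),"j",o["joint_pos"].round(1)); return o
def wshot(name):
    c=cams.get_calibration("wrist"); im=cams.snapshot("wrist"); cv2.imwrite(f"pics/{name}.png",im); np.save(f"pics/{name}.npy",c,allow_pickle=True); return c,im
def ldc(name): return np.load(f"pics/{name}.npy",allow_pickle=True).item()
E
python3 - <<'E'
from h import *
st(); wshot("w1")
E
```

```text
t 0.15 pos [ 0.2595 -0.6227  0.2258] ori [ 1.7993e+02 -1.0000e-02 -1.5738e+02] F [ 0.41  0.71 -0.01] op 0.0877 gf 0.0 j [-50.9  20.6   0.6  -0.  -70.1 -16.5]
```

View pics/w1.png

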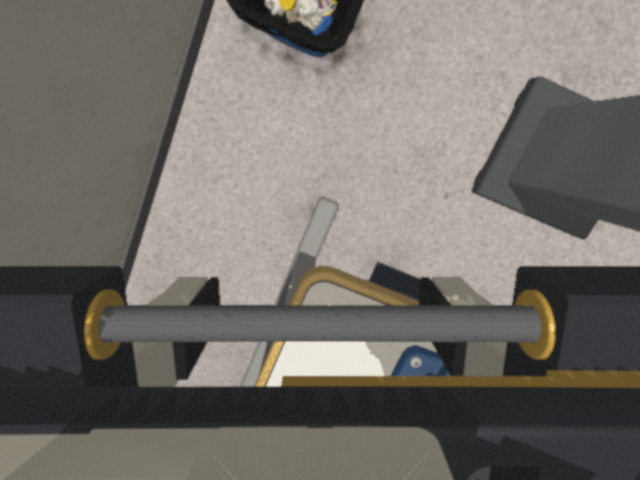

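The rows were refused and the arm didn't move, so they probably need all six keys. This wrist picture shows only floor: the fingers sit at row ~325 and block the lower half, so the free view lies on the tool's +x side.

>>> {"api": "play_rows", "payload": {"motion": [{"x": 0,"y": 0,"z": -0.7,"rx": 0,"ry": 0,"rz": 0.942},{"x": 0,"y": 0,"z": -0.7,"rx": 0,"ry": 0,"rz": 0.942},{"x": 0,"y": 0,"z": -0.7,"rx": 0,"ry": 0,"rz": 0.942},{"x": 0,"y": 0,"z": -0.7,"rx": 0,"ry": 0,"rz": 0.942},{"x": 0,"y": 0,"z": -0.7,"rx": 0,"ry": 0,"rz": 0.942},{"x": 0,"y": 0,"z": -0.7,"rx": 0,"ry": 0,"rz": 0.942},{"x": -0.5,"y": 0.99,"z": 0,"rx": 0,"ry": 0,"rz": 0},{"x": -0.5,"y": 0.99,"z": 0,"rx": 0,"ry": 0,"rz": 0},{"x": -0.5,"y": 0.99,"z": 0,"rx": 0,"ry": 0,"rz": 0},{"x": -0.5,"y": 0.99,"z": 0,"rx": 0,"ry": 0,"rz": 0},{"x": -0.5,"y": 0.99,"z": 0,"rx": 0,"ry": 0,"rz": 0},{"x": -0.5,"y": 0.99,"z": 0,"rx": 0,"ry": 0,"rz": 0},{"x": -0.5,"y": 0.99,"z": 0,"rx": 0,"ry": 0,"rz": 0},{"x": -0.5,"y": 0.99,"z": 0,"rx": 0,"ry": 0,"rz": 0},{"x": -0.5,"y": 0.99,"z": 0,"rx": 0,"ry": 0,"rz": 0},{"x": -0.5,"y": 0.99,"z": 0,"rx": 0,"ry": 0,"rz": 0},{"x": -0.5,"y": 0.99,"z": 0,"rx": 0,"ry": 0,"rz": 0},{"x": -0.5,"y": 0.99,"z": 0,"rx": 0,"ry": 0,"rz": 0},{"x": -0.5,"y": 0.99,"z": 0,"rx": 0,"ry": 0,"rz": 0},{"x": -0.5,"y": 0.99,"z": 0,"rx": 0,"ry": 0,"rz": 0}], "fingers": 0.0}}

```text
clock: 2.7
tool_pos: [0.4347, -0.2756, 0.3315]
orientation: [180.0, -0.0, -180.0]
force: [-0.2, -0.2, -0.1]
opening: 0.044
gripper_force: 0.0
```

>>> {"api": "play_rows", "payload": {"motion": [{"x": -0.485,"y": 0.985,"z": 0,"rx": 0,"ry": 0,"rz": 0},{"x": -0.485,"y": 0.985,"z": 0,"rx": 0,"ry": 0,"rz": 0},{"x": -0.485,"y": 0.985,"z": 0,"rx": 0,"ry": 0,"rz": 0},{"x": -0.485,"y": 0.985,"z": 0,"rx": 0,"ry": 0,"rz": 0},{"x": -0.485,"y": 0.985,"z": 0,"rx": 0,"ry": 0,"rz": 0},{"x": -0.485,"y": 0.985,"z": 0,"rx": 0,"ry": 0,"rz": 0},{"x": -0.485,"y": 0.985,"z": 0,"rx": 0,"ry": 0,"rz": 0},{"x": -0.485,"y": 0.985,"z": 0,"rx": 0,"ry": 0,"rz": 0},{"x": -0.485,"y": 0.985,"z": 0,"rx": 0,"ry": 0,"rz": 0},{"x": -0.485,"y": 0.985,"z": 0,"rx": 0,"ry": 0,"rz": 0},{"x": -0.485,"y": 0.985,"z": 0,"rx": 0,"ry": 0,"rz": 0},{"x": -0.485,"y": 0.985,"z": 0,"rx": 0,"ry": 0,"rz": 0},{"x": 0,"y": 0,"z": 0,"rx": 0,"ry": 0,"rz": 0}]}}

```text
clock: 4.32
tool_pos: [0.5807, 0.0209, 0.3309]
orientation: [-180.0, -0.1, -179.9]
force: [0.1, 0.4, -0.3]
opening: 0.0437
gripper_force: 0.0
```

Run:
```python
from h import *
st(); wshot("w2")
```

```text
t 4.33 pos [0.5807 0.0209 0.3309] ori [-1.7999e+02 -6.0000e-02 -1.7989e+02] F [ 0.15  0.45 -0.31] op 0.0437 gf 0.0 j [  21.3    8.9   -1.6   -0.   -79.6 -111.2]
```

View pics/w2.png

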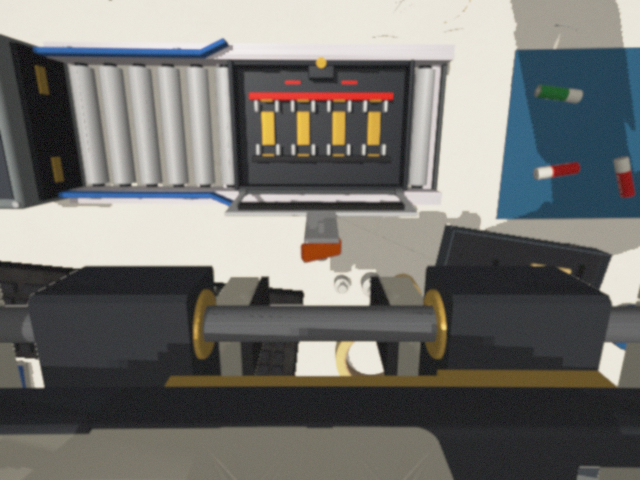

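The wrist view shows the carrier with four brass seats at (268..374,130), the red strip at row 97 and the orange wing at (320,250). The mat cells are green (558,94), red (557,171) and red (624,177).

```bash
cat >> h.py <<'E'
def masks(im):
    H,S,V=cv2.split(cv2.cvtColor(im,cv2.COLOR_BGR2HSV))
    return {"red":((H<8)|(H>172))&(S>120)&(V>70),"green":(H>45)&(H<80)&(S>100)&(V>40),"white":(S<50)&(V>150),"brass":(H>15)&(H<32)&(S>110)&(V>90),"blue":(H>95)&(H<115)&(S>110)}
def blobs(m,box,amin):
    y0,y1,x0,x1=box; mm=np.zeros(m.shape,np.uint8); mm[y0:y1,x0:x1]=m[y0:y1,x0:x1]
    n,l,s,ce=cv2.connectedComponentsWithStats(mm)
    return [(ce[i],s[i],np.argwhere(l==i)[:,::-1]) for i in range(1,n) if s[i][4]>=amin]
def cells(c,im,box,z=0.0093):
    M=masks(im); wh=[b for b in blobs(M["white"],box,30) if b[1][4]<1500]
    out=[]
    for col in("red","green"):
        for ce,s,p in blobs(M[col],box,60):
            if s[4]>2500: continue
            W=min(wh,key=lambda b:np.hypot(*(b[0]-ce)))
            if np.hypot(*(W[0]-ce))>0.9*max(s[2:4])+25: continue
            pts=np.array([onz(c,*q,z)[:2] for q in np.vstack([p,W[2]])])
            d=onz(c,*ce,z)[:2]-onz(c,*W[0],z)[:2]; d/=np.hypot(*d)
            u,s_,vt=np.linalg.svd(pts-pts.mean(0),full_matrices=False); a=vt[0]*np.sign(vt[0]@d)
            t=(pts-pts.mean(0))@a; w=(pts-pts.mean(0))@np.array([-a[1],a[0]])
            ctr=pts.mean(0)+a*(t.max()+t.min())/2+np.array([-a[1],a[0]])*(w.max()+w.min())/2
            out.append((col,ctr,np.degrees(np.arctan2(a[1],a[0])),np.ptp(t),np.ptp(w)))
    return out
E
python3 - <<'E'
from h import *
c=ldc("w2"); im=cv2.imread("pics/w2.png")
for r in cells(c,im,(45,220,500,640)): print(r[0],r[1].round(4),"plusdir",round(r[2],1),"len",r[3].round(4),"w",r[4].round(4))
M=masks(im)
for b in blobs(M["brass"],(90,170,240,400),20): print("pad",b[0].round(1),b[1],onz(c,*b[0],.058).round(4))
for b in blobs(M["red"],(70,110,240,400),100):
    p=b[2]; L=p[p[:,0]<p[:,0].min()+4].mean(0); Rr=p[p[:,0]>p[:,0].max()-4].mean(0)
    print("strip",b[1],onz(c,*L,.064).round(4),onz(c,*Rr,.064).round(4))
H,S,V=cv2.split(cv2.cvtColor(im,cv2.COLOR_BGR2HSV))
for b in blobs((H>3)&(H<14)&(S>150)&(V>120),(225,270,290,350),30): print("wing",b[0],b[1])
# carrier dark body bounding near rear wall right edge / near edge
for x in (300,340): 
    print("col",x,V[55:100,x])
for y in (100,150): print("row",y,V[y,225:250],V[y,395:440])
E
```

```text
red [0.5521 0.3148] plusdir 98.1 len 0.0492 w 0.0139
red [0.5632 0.3977] plusdir 18.7 len 0.0472 w 0.016
green [0.4638 0.3022] plusdir -95.1 len 0.0469 w 0.0146
pad [266.8 100.8] [261 100  12   3  27] [ 0.4759 -0.0341  0.058 ]
pad [303.  100.9] [297 100  12   3  28] [0.4759 0.0043 0.058 ]
pad [338.8 101.3] [333 100  12   3  25] [0.4762 0.0421 0.058 ]
pad [375.1 101.2] [370 100  11   3  24] [0.4762 0.0805 0.058 ]
pad [267.8 127.7] [261 111  15  35 469] [ 0.5032 -0.0339  0.058 ]
pad [302.9 127.8] [296 111  14  35 456] [0.5032 0.0038 0.058 ]
pad [338.4 127.8] [332 111  14  35 475] [0.5031 0.0421 0.058 ]
pad [373.4 127.8] [367 111  14  35 465] [0.5031 0.0798 0.058 ]
pad [267.5 154.9] [262 153  12   4  36] [ 0.5318 -0.0352  0.058 ]
pad [302.8 155. ] [297 154  13   3  36] [0.5318 0.0035 0.058 ]
pad [337.7 155. ] [332 154  12   3  35] [0.5317 0.0417 0.058 ]
pad [373. 155.] [367 154  13   3  35] [0.5318 0.0804 0.058 ]
strip [ 248   92  146   10 1165] [ 0.4712 -0.0507  0.064 ] [0.4716 0.0965 0.064 ]
wing [319.36630037 250.68131868] [302 243  39  18 546]
col 300 [221 220 219 212 170 113  78  6
[... 234 characters left out ...]
  75  78  75  82  76  76  77  83  94 101  92  81  77  79  77  78  78  78
 103 155 207 227 230 229 229 222 208]
row 100 [216 211 199 182 147 103  78  70  58  43  31  30  27  30  37  44  42  48
  45  53  68  83  92  93 103] [ 67  65  62  63  67  65  66  59  49  35  33  34  42  58  68  68  62  76
 102 132 152 169 180 189 190 195 203 208 211 214 212 204 199 189 181 173
 166 170 195 211 216 214 192 143  95]
row 150 [207 213 213 207 198 187 168 125  90  70  63  43  37  31  27  23  38  42
  37  43  45  49  60  72  79] [ 65  59  61  59  56  49  35  35  32  39  51  59  61  61  78 107 142 163
 178 188 192 194 200 203 202 205 201 197 190 185 179 169 160 159 186 211
 217 217 196 139  85  79  89  96 127]
```

>>> {"api": "play_rows", "payload": {"motion": [{"x": 0.39,"y": 0.937,"z": 0,"rx": 0,"ry": 0,"rz": 0},{"x": 0.39,"y": 0.937,"z": 0,"rx": 0,"ry": 0,"rz": 0},{"x": 0.39,"y": 0.937,"z": 0,"rx": 0,"ry": 0,"rz": 0},{"x": 0.39,"y": 0.937,"z": 0,"rx": 0,"ry": 0,"rz": 0},{"x": 0.39,"y": 0.937,"z": 0,"rx": 0,"ry": 0,"rz": 0},{"x": 0.39,"y": 0.937,"z": 0,"rx": 0,"ry": 0,"rz": 0},{"x": 0.39,"y": 0.937,"z": 0,"rx": 0,"ry": 0,"rz": 0},{"x": 0.39,"y": 0.937,"z": 0,"rx": 0,"ry": 0,"rz": 0},{"x": 0.39,"y": 0.937,"z": 0,"rx": 0,"ry": 0,"rz": 0},{"x": 0.39,"y": 0.937,"z": 0,"rx": 0,"ry": 0,"rz": 0},{"x": 0.39,"y": 0.937,"z": 0,"rx": 0,"ry": 0,"rz": 0},{"x": 0.39,"y": 0.937,"z": 0,"rx": 0,"ry": 0,"rz": 0},{"x": 0,"y": 0,"z": 0.4,"rx": 0,"ry": 0,"rz": -0.965},{"x": 0,"y": 0,"z": 0.4,"rx": 0,"ry": 0,"rz": -0.965},{"x": 0,"y": 0,"z": 0.4,"rx": 0,"ry": 0,"rz": -0.965},{"x": 0,"y": 0,"z": 0.4,"rx": 0,"ry": 0,"rz": -0.965},{"x": 0,"y": 0,"z": 0.4,"rx": 0,"ry": 0,"rz": -0.965},{"x": 0,"y": 0,"z": 0.4,"rx": 0,"ry": 0,"rz": -0.965},{"x": 0,"y": 0,"z": 0.4,"rx": 0,"ry": 0,"rz": -0.965},{"x": 0,"y": 0,"z": 0.4,"rx": 0,"ry": 0,"rz": -0.965}], "fingers": -0.3}}

```text
clock: 6.88
tool_pos: [0.463, 0.2996, 0.2515]
orientation: [180.0, 0.0, -149.0]
force: [-0.0, 0.6, 0.1]
opening: 0.0305
gripper_force: 0.0
```

>>> {"api": "play_rows", "payload": {"motion": [{"x": 0,"y": 0,"z": 0.4,"rx": 0,"ry": 0,"rz": -0.965},{"x": 0,"y": 0,"z": 0.4,"rx": 0,"ry": 0,"rz": -0.965},{"x": 0,"y": 0,"z": 0.4,"rx": 0,"ry": 0,"rz": -0.965},{"x": 0,"y": 0,"z": 0.4,"rx": 0,"ry": 0,"rz": -0.965},{"x": 0,"y": 0,"z": 0.4,"rx": 0,"ry": 0,"rz": -0.965},{"x": 0,"y": 0,"z": 0.4,"rx": 0,"ry": 0,"rz": -0.965},{"x": 0,"y": 0,"z": 0.4,"rx": 0,"ry": 0,"rz": -0.965},{"x": 0,"y": 0,"z": 0.4,"rx": 0,"ry": 0,"rz": -0.965},{"x": 0,"y": 0,"z": 0.4,"rx": 0,"ry": 0,"rz": -0.965},{"x": 0,"y": 0,"z": 0.4,"rx": 0,"ry": 0,"rz": -0.965},{"x": 0,"y": 0,"z": 0.4,"rx": 0,"ry": 0,"rz": -0.965},{"x": 0,"y": 0,"z": 0.4,"rx": 0,"ry": 0,"rz": -0.965},{"x": 0,"y": 0,"z": 0.4,"rx": 0,"ry": 0,"rz": -0.965},{"x": 0,"y": 0,"z": 0.4,"rx": 0,"ry": 0,"rz": -0.965},{"x": 0,"y": 0,"z": 0,"rx": 0,"ry": 0,"rz": 0}]}}

```text
clock: 8.75
tool_pos: [0.4627, 0.2994, 0.1111]
orientation: [180.0, -0.1, -95.1]
force: [0.1, -0.3, 0.1]
opening: 0.0306
gripper_force: 0.0
```

Run:
```python
from h import *
st(); c,im=wshot("w3")
for r in cells(c,im,(0,330,0,640)): print(r[0],r[1].round(4),"plusdir",round(r[2],1),"len",r[3].round(4),"w",r[4].round(4))
print("case", onz(ldc("w2"),450,228,.04), onz(ldc("w2"),605,255,.04))
```

```text
t 8.75 pos [0.4627 0.2994 0.1111] ori [ 1.7996e+02 -6.0000e-02 -9.5130e+01] F [ 0.06 -0.3   0.13] op 0.0306 gf 0.0 j [ 53.3  15.  -23.8  -0.  -51.2 -58.4]
red [0.5551 0.3006] plusdir 101.6 len 0.0264 w 0.0152
green [0.4647 0.3   ] plusdir -99.7 len 0.0477 w 0.0143
case [0.61807907 0.17822658 0.04      ] [0.65157758 0.36793487 0.04      ]
```

View pics/w3.png

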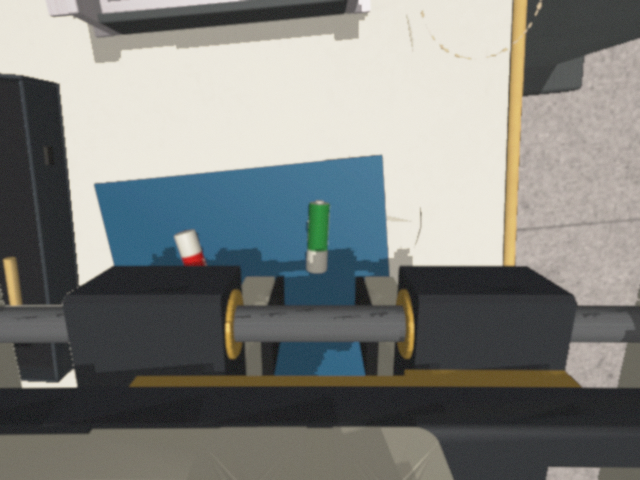

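Green lies at (317,236), centred between the fingers and aligned with the tool's x. Now to grasp it.

>>> {"api": "play_rows", "payload": {"motion": [{"x": 0,"y": -0.07,"z": 0.85,"rx": 0,"ry": 0,"rz": 0},{"x": 0,"y": 0,"z": 0.85,"rx": 0,"ry": 0,"rz": 0},{"x": 0,"y": 0,"z": 0.85,"rx": 0,"ry": 0,"rz": 0},{"x": 0,"y": 0,"z": 0.85,"rx": 0,"ry": 0,"rz": 0},{"x": 0,"y": 0,"z": 0.85,"rx": 0,"ry": 0,"rz": 0},{"x": 0,"y": 0,"z": 0,"rx": 0,"ry": 0,"rz": 0}]}}

```text
clock: 9.55
tool_pos: [0.4642, 0.2992, 0.0046]
orientation: [179.9, -0.1, -95.2]
force: [-1.2, -0.0, 0.9]
opening: 0.0309
gripper_force: 0.0
```

>>> {"api": "play_rows", "payload": {"motion": [{"x": 0,"y": 0,"z": 0,"rx": 0,"ry": 0,"rz": 0},{"x": 0,"y": 0,"z": 0,"rx": 0,"ry": 0,"rz": 0},{"x": 0,"y": 0,"z": 0,"rx": 0,"ry": 0,"rz": 0},{"x": 0,"y": 0,"z": 0,"rx": 0,"ry": 0,"rz": 0}], "fingers": -1}}

```text
clock: 10.05
tool_pos: [0.4651, 0.3005, 0.0064]
orientation: [-179.9, 0.1, -95.0]
force: [-1.1, -0.2, 6.3]
opening: 0.0139
gripper_force: 30.0
```

>>> {"api": "play_rows", "payload": {"motion": [{"x": 0,"y": 0,"z": -0.4,"rx": 0,"ry": 0,"rz": 0},{"x": 0,"y": 0,"z": -0.3,"rx": 0,"ry": 0,"rz": 0.965},{"x": 0,"y": 0,"z": -0.3,"rx": 0,"ry": 0,"rz": 0.965},{"x": 0,"y": 0,"z": -0.3,"rx": 0,"ry": 0,"rz": 0.965},{"x": 0,"y": 0,"z": -0.3,"rx": 0,"ry": 0,"rz": 0.965},{"x": 0,"y": 0,"z": -0.3,"rx": 0,"ry": 0,"rz": 0.965},{"x": 0,"y": 0,"z": -0.3,"rx": 0,"ry": 0,"rz": 0.965},{"x": 0,"y": 0,"z": -0.3,"rx": 0,"ry": 0,"rz": 0.965},{"x": 0,"y": 0,"z": -0.3,"rx": 0,"ry": 0,"rz": 0.965},{"x": 0,"y": 0,"z": -0.3,"rx": 0,"ry": 0,"rz": 0.965},{"x": 0,"y": 0,"z": -0.3,"rx": 0,"ry": 0,"rz": 0.965},{"x": 0,"y": 0,"z": -0.3,"rx": 0,"ry": 0,"rz": 0.965},{"x": 0,"y": 0,"z": -0.3,"rx": 0,"ry": 0,"rz": 0.965},{"x": 0,"y": 0,"z": -0.3,"rx": 0,"ry": 0,"rz": 0.965},{"x": 0,"y": 0,"z": -0.3,"rx": 0,"ry": 0,"rz": 0.965},{"x": 0,"y": 0,"z": -0.3,"rx": 0,"ry": 0,"rz": 0.965},{"x": 0,"y": 0,"z": -0.3,"rx": 0,"ry": 0,"rz": 0.965},{"x": 0,"y": 0,"z": 0,"rx": 0,"ry": 0,"rz": 0.965},{"x": 0,"y": 0,"z": 0,"rx": 0,"ry": 0,"rz": 0.965},{"x": 0,"y": 0,"z": 0,"rx": 0,"ry": 0,"rz": 0.965}]}}

```text
clock: 12.55
tool_pos: [0.4645, 0.2998, 0.136]
orientation: [180.0, 0.0, -168.5]
force: [0.1, 0.1, -0.1]
opening: 0.014
gripper_force: 30.0
```

>>> {"api": "play_rows", "payload": {"motion": [{"x": 0,"y": 0,"z": 0,"rx": 0,"ry": 0,"rz": 0.965},{"x": 0,"y": 0,"z": 0,"rx": 0,"ry": 0,"rz": 0.965},{"x": 0,"y": 0,"z": 0,"rx": 0,"ry": 0,"rz": 0.965},{"x": -0.155,"y": -0.88,"z": 0,"rx": 0,"ry": 0,"rz": 0},{"x": -0.155,"y": -0.88,"z": 0,"rx": 0,"ry": 0,"rz": 0},{"x": -0.155,"y": -0.88,"z": 0,"rx": 0,"ry": 0,"rz": 0},{"x": -0.155,"y": -0.88,"z": 0,"rx": 0,"ry": 0,"rz": 0},{"x": -0.155,"y": -0.88,"z": 0,"rx": 0,"ry": 0,"rz": 0},{"x": -0.155,"y": -0.88,"z": 0,"rx": 0,"ry": 0,"rz": 0},{"x": -0.155,"y": -0.88,"z": 0,"rx": 0,"ry": 0,"rz": 0},{"x": -0.155,"y": -0.88,"z": 0,"rx": 0,"ry": 0,"rz": 0},{"x": -0.155,"y": -0.88,"z": 0,"rx": 0,"ry": 0,"rz": 0},{"x": -0.155,"y": -0.88,"z": 0,"rx": 0,"ry": 0,"rz": 0},{"x": 0,"y": 0,"z": 0,"rx": 0,"ry": 0,"rz": 0}]}}

```text
clock: 14.3
tool_pos: [0.5033, 0.0779, 0.1353]
orientation: [-180.0, -0.0, 179.9]
force: [-0.1, 0.4, -0.5]
opening: 0.0141
gripper_force: 30.0
```

Run:
```python
from h import *
st(); c,im=wshot("w4")
M=masks(im)
for b in blobs(M["brass"],(0,330,0,640),150): print("pad",b[0].round(1),b[1],onz(c,*b[0],.058).round(4))
for r in cells(c,im,(0,330,0,640),.125): print(r[0],r[1].round(4),"plusdir",round(r[2],1),"len",r[3].round(4),"w",r[4].round(4))
```

```text
t 14.3 pos [0.5033 0.0779 0.1353] ori [-1.7999e+02 -1.0000e-02  1.7988e+02] F [-0.1   0.39 -0.5 ] op 0.0141 gf 30.0 j [  30.9    9.7  -27.2    0.   -53.1 -121. ]
pad [219.3 147.5] [209 139  21  19 315] [0.4414 0.019  0.058 ]
pad [141.9 244.9] [ 129  221   27   53 1084] [ 0.5016 -0.0342  0.058 ]
pad [201.1 243.4] [ 189  221   25   46 1026] [0.5007 0.0034 0.058 ]
pad [261.3 242.9] [250 221  23  45 951] [0.5005 0.0416 0.058 ]
pad [321.3 227.6] [311 220  22  18 341] [0.4906 0.0798 0.058 ]
pad [270.8 309.6] [266 291  12  39 262] [0.5466 0.046  0.058 ]
pad [368. 309.] [362 290  12  40 302] [0.5464 0.1109 0.058 ]
red [0.4604 0.0168] plusdir 168.8 len 0.0257 w 0.0116
red [0.4606 0.0599] plusdir 175.6 len 0.0244 w 0.0113
red [0.5056 0.2167] plusdir 101.2 len 0.0212 w 0.0097
green [0.4887 0.0778] plusdir 5.0 len 0.0482 w 0.0173
```

View pics/w4.png

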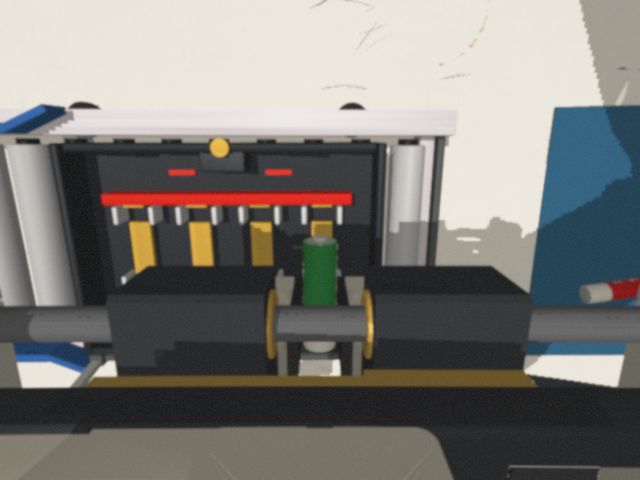

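Run:
```python
from h import *
c=ldc("w4"); im=cv2.imread("pics/w4.png"); M=masks(im)
b=max(blobs(M["red"],(180,215,90,360),200),key=lambda b:b[1][4]); p=b[2]
for x in (130,225,300): 
    q=p[p[:,0]==x][:,1]; print("strip rows",q.min(),q.max(), onz(c,x,q.min(),.064).round(4),onz(c,x,q.max()+.5,.064).round(4))
c2=ldc("w2"); im2=cv2.imread("pics/w2.png"); p=max(blobs(masks(im2)["red"],(85,110,240,400),200),key=lambda b:b[1][4])[2]
for x in (280,360):
    q=p[p[:,0]==x][:,1]; print("w2",onz(c2,x,q.max()+.5,.064).round(4))
p=max(blobs(M["green"],(200,330,290,350),200),key=lambda b:b[1][4])[2]
print(p.min(0),p.max(0))
for v in (237,241): print(onz(c,319,v,.1405).round(4))
print("green left/right",[ (onz(c,p[p[:,1]==v][:,0].min(),v,.1405)[1].round(4),onz(c,p[p[:,1]==v][:,0].max(),v,.1405)[1].round(4)) for v in (250,262)])
```

```text
strip rows 191 203 [ 0.4665 -0.0343  0.064 ] [ 0.474  -0.0353  0.064 ]
strip rows 191 205 [0.4666 0.0222 0.064 ] [0.4753 0.0216 0.064 ]
strip rows 191 205 [0.4667 0.0671 0.064 ] [0.4755 0.0669 0.064 ]
w2 [ 0.4761 -0.0195  0.064 ]
w2 [0.476 0.064 0.064]
[302 243] [336 304]
[0.4753 0.0784 0.1405]
[0.477  0.0784 0.1405]
green left/right [(np.float64(0.0717), np.float64(0.0855)), (np.float64(0.0721), np.float64(0.0851))]
```

>>> {"api": "play_rows", "payload": {"motion": [{"x": -0.06,"y": 0.06,"z": 0.4,"rx": 0,"ry": 0,"rz": 0},{"x": 0,"y": 0,"z": 0.5,"rx": 0,"ry": 0,"rz": 0},{"x": 0,"y": 0,"z": 0.5,"rx": 0,"ry": 0,"rz": 0},{"x": 0,"y": 0,"z": 0.5,"rx": 0,"ry": 0,"rz": 0},{"x": 0,"y": 0,"z": 0.5,"rx": 0,"ry": 0,"rz": 0},{"x": 0,"y": 0,"z": 0.35,"rx": 0,"ry": 0,"rz": 0},{"x": 0,"y": 0,"z": 0,"rx": 0,"ry": 0,"rz": 0}]}}

```text
clock: 15.22
tool_pos: [0.5045, 0.0812, 0.0658]
orientation: [-180.0, -0.1, -180.0]
force: [-0.5, 0.4, -0.1]
opening: 0.0143
gripper_force: 30.0
```

>>> {"api": "play_rows", "payload": {"motion": [{"x": 0,"y": 0,"z": 0.1,"rx": 0,"ry": 0,"rz": 0},{"x": 0,"y": 0,"z": 0,"rx": 0,"ry": 0,"rz": 0}]}}

```text
clock: 15.48
tool_pos: [0.505, 0.0813, 0.0642]
orientation: [180.0, 0.0, -180.0]
force: [-0.5, -1.3, -1.2]
opening: 0.0142
gripper_force: 30.0
```

>>> {"api": "play_rows", "payload": {"motion": [{"x": 0,"y": -0.06,"z": 0.08,"rx": 0,"ry": 0,"rz": 0},{"x": 0,"y": 0,"z": 0,"rx": 0,"ry": 0,"rz": 0}]}}

```text
clock: 15.72
tool_pos: [0.505, 0.08, 0.0621]
orientation: [180.0, 0.0, 180.0]
force: [-0.1, -0.1, 0.2]
opening: 0.0139
gripper_force: 30.0
```

>>> {"api": "play_rows", "payload": {"motion": [{"x": 0,"y": 0,"z": 0.1,"rx": 0,"ry": 0,"rz": 0},{"x": 0,"y": 0,"z": 0,"rx": 0,"ry": 0,"rz": 0}]}}

```text
clock: 15.98
tool_pos: [0.5051, 0.08, 0.0597]
orientation: [180.0, 0.0, -180.0]
force: [-0.1, -0.1, 2.0]
opening: 0.0137
gripper_force: 30.0
```

>>> {"api": "play_rows", "payload": {"motion": [{"x": 0,"y": 0,"z": 0.07,"rx": 0,"ry": 0,"rz": 0},{"x": 0,"y": 0,"z": 0,"rx": 0,"ry": 0,"rz": 0}]}}

```text
clock: 16.23
tool_pos: [0.5052, 0.08, 0.0583]
orientation: [180.0, 0.0, -180.0]
force: [-3.3, -0.8, 9.5]
opening: 0.0141
gripper_force: 30.0
```

>>> {"api": "play_rows", "payload": {"motion": [{"x": 0,"y": 0,"z": 0.07,"rx": 0,"ry": 0,"rz": 0},{"x": 0,"y": 0,"z": 0,"rx": 0,"ry": 0,"rz": 0}]}}

```text
clock: 16.48
tool_pos: [0.5053, 0.0801, 0.058]
orientation: [180.0, 0.1, -179.9]
force: [-9.0, 0.6, 26.4]
opening: 0.014
gripper_force: 30.0
```

>>> {"api": "play_rows", "payload": {"motion": [{"x": 0,"y": 0,"z": -0.09,"rx": 0,"ry": 0,"rz": 0},{"x": 0,"y": 0,"z": 0,"rx": 0,"ry": 0,"rz": 0}], "fingers": -0.55}}

```text
clock: 16.73
tool_pos: [0.505, 0.08, 0.0582]
orientation: [180.0, 0.0, -180.0]
force: [-0.3, -0.3, -0.8]
opening: 0.019
gripper_force: 0.0
```

>>> {"api": "play_rows", "payload": {"motion": [{"x": 0,"y": 0,"z": -0.5,"rx": 0,"ry": 0,"rz": 0},{"x": 0,"y": 0,"z": -0.9,"rx": 0,"ry": 0,"rz": 0},{"x": 0,"y": 0,"z": -0.9,"rx": 0,"ry": 0,"rz": 0},{"x": 0,"y": 0,"z": -0.9,"rx": 0,"ry": 0,"rz": 0},{"x": 0,"y": 0,"z": 0,"rx": 0,"ry": 0,"rz": 0}]}}

```text
clock: 17.35
tool_pos: [0.5061, 0.0805, 0.1405]
orientation: [179.9, 0.2, -180.0]
force: [-0.1, 0.0, -0.7]
opening: 0.0196
gripper_force: 0.0
```

Run:
```python
from h import *
st(); c,im=wshot("w5")
cv2.imwrite("pics/w5c.png",cv2.resize(im[150:330,200:440],None,fx=3,fy=3,interpolation=cv2.INTER_CUBIC))
p=max(blobs(masks(im)["green"],(150,330,250,400),200),key=lambda b:b[1][4])[2]; print(p.min(0),p.max(0))
for v in (p[:,1].min(),): print(onz(c,320,v,.065).round(4))
```

```text
t 17.35 pos [0.5061 0.0805 0.1405] ori [ 179.91    0.2  -179.97] F [-0.07  0.   -0.69] op 0.0196 gf 0.0 j [  31.     9.5  -26.7    0.   -53.6 -121. ]
[307 206] [329 255]
[0.4796 0.0816 0.065 ]
```

View pics/w5c.png

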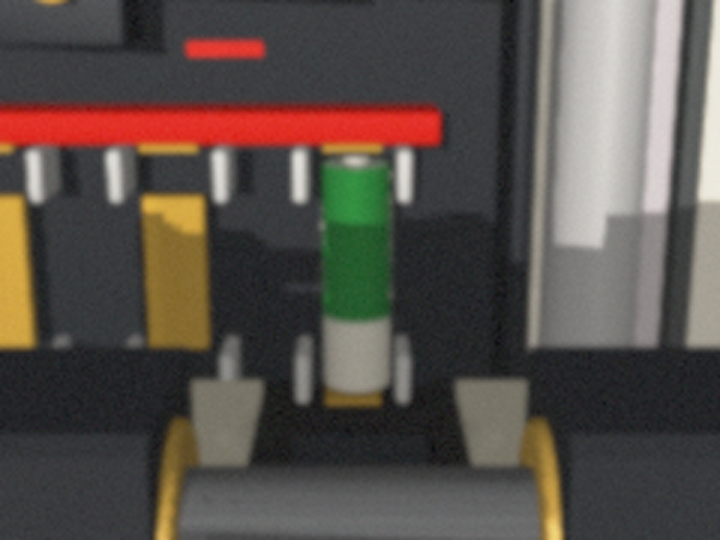

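The green cell lies between its posts, plus end towards the red strip and clear of both strips. Next I press on it with closed fingers to feel that it is down.

>>> {"api": "play_rows", "payload": {"motion": [{"x": 0,"y": 0,"z": 0.7,"rx": 0,"ry": 0,"rz": 0},{"x": 0,"y": 0,"z": 0.7,"rx": 0,"ry": 0,"rz": 0},{"x": 0,"y": 0,"z": 0.7,"rx": 0,"ry": 0,"rz": 0},{"x": 0,"y": 0,"z": 0.5,"rx": 0,"ry": 0,"rz": 0},{"x": 0,"y": 0,"z": 0.1,"rx": 0,"ry": 0,"rz": 0},{"x": 0,"y": 0,"z": 0,"rx": 0,"ry": 0,"rz": 0}], "fingers": -1}}

```text
clock: 18.15
tool_pos: [0.505, 0.0799, 0.0709]
orientation: [-180.0, -0.0, -180.0]
force: [-0.2, 0.3, 0.2]
opening: 0.0005
gripper_force: 0.0
```

>>> {"api": "play_rows", "payload": {"motion": [{"x": 0,"y": 0,"z": 0.06,"rx": 0,"ry": 0,"rz": 0},{"x": 0,"y": 0,"z": 0,"rx": 0,"ry": 0,"rz": 0}]}}

```text
clock: 18.4
tool_pos: [0.5051, 0.08, 0.0697]
orientation: [180.0, 0.0, -180.0]
force: [0.4, 0.2, -0.5]
opening: 0.0004
gripper_force: 0.0
```

>>> {"api": "play_rows", "payload": {"motion": [{"x": 0,"y": 0,"z": 0.05,"rx": 0,"ry": 0,"rz": 0},{"x": 0,"y": 0,"z": 0,"rx": 0,"ry": 0,"rz": 0}]}}

```text
clock: 18.65
tool_pos: [0.5052, 0.0801, 0.0686]
orientation: [180.0, 0.0, -180.0]
force: [-1.4, -0.4, 5.4]
opening: 0.0007
gripper_force: 2.3
```

>>> {"api": "play_rows", "payload": {"motion": [{"x": 0,"y": 0,"z": 0.025,"rx": 0,"ry": 0,"rz": 0},{"x": 0,"y": 0,"z": 0,"rx": 0,"ry": 0,"rz": 0}]}}

```text
clock: 18.9
tool_pos: [0.5053, 0.0801, 0.0685]
orientation: [180.0, 0.1, -180.0]
force: [-3.5, -1.5, 11.7]
opening: 0.0008
gripper_force: 5.6
```

Hard stop felt at z 68.5 mm, so the first cell is seated. On to the red cell at (0.552, 0.315).

>>> {"api": "play_rows", "payload": {"motion": [{"x": 0,"y": 0,"z": -0.5,"rx": 0,"ry": 0,"rz": 0},{"x": 0,"y": 0,"z": -1,"rx": 0,"ry": 0,"rz": 0},{"x": 0,"y": 0,"z": -1,"rx": 0,"ry": 0,"rz": 0},{"x": 0,"y": 0,"z": -1,"rx": 0,"ry": 0,"rz": 0},{"x": -0.188,"y": 0.94,"z": 0,"rx": 0,"ry": 0,"rz": 0},{"x": -0.188,"y": 0.94,"z": 0,"rx": 0,"ry": 0,"rz": 0},{"x": -0.188,"y": 0.94,"z": 0,"rx": 0,"ry": 0,"rz": 0},{"x": -0.188,"y": 0.94,"z": 0,"rx": 0,"ry": 0,"rz": 0},{"x": -0.188,"y": 0.94,"z": 0,"rx": 0,"ry": 0,"rz": 0},{"x": -0.188,"y": 0.94,"z": 0,"rx": 0,"ry": 0,"rz": 0},{"x": -0.188,"y": 0.94,"z": 0,"rx": 0,"ry": 0,"rz": 0},{"x": -0.188,"y": 0.94,"z": 0,"rx": 0,"ry": 0,"rz": 0},{"x": -0.188,"y": 0.94,"z": 0,"rx": 0,"ry": 0,"rz": 0},{"x": -0.188,"y": 0.94,"z": 0,"rx": 0,"ry": 0,"rz": 0}], "fingers": -0.3}}

```text
clock: 20.65
tool_pos: [0.5522, 0.3165, 0.1549]
orientation: [-180.0, 0.0, -180.0]
force: [0.2, 0.2, 0.1]
opening: 0.0305
gripper_force: 0.0
```

>>> {"api": "play_rows", "payload": {"motion": [{"x": 0,"y": 0,"z": 0,"rx": 0,"ry": 0,"rz": -1},{"x": 0,"y": 0,"z": 0,"rx": 0,"ry": 0,"rz": -1},{"x": 0,"y": 0,"z": 0,"rx": 0,"ry": 0,"rz": -1},{"x": 0,"y": 0,"z": 0,"rx": 0,"ry": 0,"rz": -1},{"x": 0,"y": 0,"z": 0,"rx": 0,"ry": 0,"rz": -1},{"x": 0,"y": 0,"z": 0,"rx": 0,"ry": 0,"rz": -1},{"x": 0,"y": 0,"z": 0,"rx": 0,"ry": 0,"rz": -1},{"x": 0,"y": 0,"z": 0,"rx": 0,"ry": 0,"rz": -1},{"x": 0,"y": 0,"z": 0,"rx": 0,"ry": 0,"rz": -1},{"x": 0,"y": 0,"z": 0,"rx": 0,"ry": 0,"rz": -1},{"x": 0,"y": 0,"z": 0,"rx": 0,"ry": 0,"rz": -1},{"x": 0,"y": 0,"z": 0,"rx": 0,"ry": 0,"rz": -1},{"x": 0,"y": 0,"z": 0,"rx": 0,"ry": 0,"rz": -1},{"x": 0,"y": 0,"z": 0,"rx": 0,"ry": 0,"rz": -1},{"x": 0,"y": 0,"z": 0,"rx": 0,"ry": 0,"rz": -1},{"x": 0,"y": 0,"z": 0,"rx": 0,"ry": 0,"rz": -1},{"x": 0,"y": 0,"z": 0,"rx": 0,"ry": 0,"rz": -1},{"x": 0,"y": 0,"z": 0,"rx": 0,"ry": 0,"rz": -1},{"x": 0,"y": 0,"z": 0,"rx": 0,"ry": 0,"rz": -1},{"x": 0,"y": 0,"z": 0,"rx": 0,"ry": 0,"rz": -1}]}}

```text
clock: 23.15
tool_pos: [0.5521, 0.3157, 0.1549]
orientation: [-180.0, -0.0, -99.9]
force: [-1.7, 0.2, 0.6]
opening: 0.0307
gripper_force: 0.0
```

Run:
```python
from h import *
st(); c,im=wshot("w6")
for r in cells(c,im,(0,330,0,640)): print(r[0],r[1].round(4),"plusdir",round(r[2],1),"len",r[3].round(4),"w",r[4].round(4))
```

```text
t 23.15 pos [0.5521 0.3157 0.1549] ori [-180.     -0.    -99.86] F [-1.65  0.22  0.62] op 0.0307 gf 0.0 j [ 47.3  19.9 -10.1   0.  -60.  -57.2]
red [0.5525 0.312 ] plusdir 98.5 len 0.0499 w 0.0138
```

>>> {"api": "play_rows", "payload": {"motion": [{"x": 0,"y": 0,"z": 0,"rx": 0,"ry": 0,"rz": -1},{"x": 0,"y": 0,"z": 0,"rx": 0,"ry": 0,"rz": -1},{"x": 0,"y": 0,"z": 0,"rx": 0,"ry": 0,"rz": -1},{"x": 0,"y": 0,"z": 0,"rx": 0,"ry": 0,"rz": -1},{"x": 0,"y": 0,"z": 0,"rx": 0,"ry": 0,"rz": -1},{"x": 0,"y": 0,"z": 0,"rx": 0,"ry": 0,"rz": -1},{"x": 0,"y": 0,"z": 0,"rx": 0,"ry": 0,"rz": -1},{"x": 0,"y": 0,"z": 0,"rx": 0,"ry": 0,"rz": -1},{"x": 0,"y": 0,"z": 0,"rx": 0,"ry": 0,"rz": -1},{"x": 0,"y": 0,"z": 0,"rx": 0,"ry": 0,"rz": -1},{"x": 0,"y": 0,"z": 0,"rx": 0,"ry": 0,"rz": -1},{"x": 0,"y": 0,"z": 0,"rx": 0,"ry": 0,"rz": -1},{"x": 0,"y": 0,"z": 0,"rx": 0,"ry": 0,"rz": -1},{"x": 0,"y": 0,"z": 0,"rx": 0,"ry": 0,"rz": -1},{"x": 0,"y": 0,"z": 0,"rx": 0,"ry": 0,"rz": -1},{"x": 0,"y": 0,"z": 0,"rx": 0,"ry": 0,"rz": -1},{"x": 0,"y": 0,"z": 0,"rx": 0,"ry": 0,"rz": -1},{"x": 0,"y": 0,"z": 0,"rx": 0,"ry": 0,"rz": -1},{"x": 0,"y": 0,"z": 0,"rx": 0,"ry": 0,"rz": -1},{"x": 0,"y": 0,"z": 0,"rx": 0,"ry": 0,"rz": -1}]}}

```text
clock: 25.7
tool_pos: [0.5521, 0.3155, 0.1549]
orientation: [180.0, -0.0, -19.9]
force: [-0.0, 0.5, -0.0]
opening: 0.0306
gripper_force: 0.0
```

>>> {"api": "play_rows", "payload": {"motion": [{"x": 0,"y": 0,"z": 0,"rx": 0,"ry": 0,"rz": -1},{"x": 0,"y": 0,"z": 0,"rx": 0,"ry": 0,"rz": -1},{"x": 0,"y": 0,"z": 0,"rx": 0,"ry": 0,"rz": -1},{"x": 0,"y": 0,"z": 0,"rx": 0,"ry": 0,"rz": -1},{"x": 0,"y": 0,"z": 0,"rx": 0,"ry": 0,"rz": -1},{"x": 0,"y": 0,"z": 0,"rx": 0,"ry": 0,"rz": -1},{"x": 0,"y": 0,"z": 0,"rx": 0,"ry": 0,"rz": -1},{"x": 0,"y": 0,"z": 0,"rx": 0,"ry": 0,"rz": -1},{"x": 0,"y": 0,"z": 0,"rx": 0,"ry": 0,"rz": -1},{"x": 0,"y": 0,"z": 0,"rx": 0,"ry": 0,"rz": -1},{"x": 0,"y": 0,"z": 0,"rx": 0,"ry": 0,"rz": -1},{"x": 0,"y": 0,"z": 0,"rx": 0,"ry": 0,"rz": -1},{"x": 0,"y": 0,"z": 0,"rx": 0,"ry": 0,"rz": -1},{"x": 0,"y": 0,"z": 0,"rx": 0,"ry": 0,"rz": -1},{"x": 0,"y": 0,"z": 0,"rx": 0,"ry": 0,"rz": -1},{"x": 0,"y": 0,"z": 0,"rx": 0,"ry": 0,"rz": -1},{"x": 0,"y": 0,"z": 0,"rx": 0,"ry": 0,"rz": -1},{"x": 0,"y": 0,"z": 0,"rx": 0,"ry": 0,"rz": -1},{"x": 0,"y": 0,"z": 0,"rx": 0,"ry": 0,"rz": -1},{"x": 0,"y": 0,"z": 0,"rx": 0,"ry": 0,"rz": -1}]}}

```text
clock: 28.2
tool_pos: [0.552, 0.3155, 0.1549]
orientation: [-180.0, 0.0, 60.1]
force: [0.6, -1.0, 0.1]
opening: 0.0306
gripper_force: 0.0
```

>>> {"api": "play_rows", "payload": {"motion": [{"x": 0,"y": 0,"z": 0.18,"rx": 0,"ry": 0,"rz": -0.96},{"x": 0,"y": 0,"z": 0.18,"rx": 0,"ry": 0,"rz": -0.96},{"x": 0,"y": 0,"z": 0.18,"rx": 0,"ry": 0,"rz": -0.96},{"x": 0,"y": 0,"z": 0.18,"rx": 0,"ry": 0,"rz": -0.96},{"x": 0,"y": 0,"z": 0.18,"rx": 0,"ry": 0,"rz": -0.96},{"x": 0,"y": 0,"z": 0.18,"rx": 0,"ry": 0,"rz": -0.96},{"x": 0,"y": 0,"z": 0.18,"rx": 0,"ry": 0,"rz": -0.96},{"x": 0,"y": 0,"z": 0.18,"rx": 0,"ry": 0,"rz": -0.96},{"x": 0,"y": 0,"z": 0.18,"rx": 0,"ry": 0,"rz": -0.96},{"x": 0,"y": 0,"z": 0.18,"rx": 0,"ry": 0,"rz": -0.96},{"x": 0,"y": 0,"z": 0,"rx": 0,"ry": 0,"rz": 0}]}}

```text
clock: 29.58
tool_pos: [0.5518, 0.3153, 0.1095]
orientation: [-180.0, 0.0, 98.3]
force: [0.3, -0.4, -0.2]
opening: 0.0305
gripper_force: 0.0
```

Run:
```python
from h import *
st(); c,im=wshot("w7")
for r in cells(c,im,(0,330,0,640)): print(r[0],r[1].round(4),"plusdir",round(r[2],1),"len",r[3].round(4),"w",r[4].round(4))
```

```text
t 29.57 pos [0.5518 0.3153 0.1095] ori [-1.7996e+02  3.0000e-02  9.8330e+01] F [ 0.34 -0.35 -0.22] op 0.0305 gf 0.0 j [ 47.3  22.3 -13.1  -0.  -54.7 141. ]
red [0.5611 0.3952] plusdir 19.2 len 0.0487 w 0.0146
red [0.5526 0.3086] plusdir 98.5 len 0.0503 w 0.0132
```

>>> {"api": "play_rows", "payload": {"motion": [{"x": -0.2,"y": 0,"z": 0.8,"rx": 0,"ry": 0,"rz": 0},{"x": 0,"y": 0,"z": 0.85,"rx": 0,"ry": 0,"rz": 0},{"x": 0,"y": 0,"z": 0.85,"rx": 0,"ry": 0,"rz": 0},{"x": 0,"y": 0,"z": 0.85,"rx": 0,"ry": 0,"rz": 0},{"x": 0,"y": 0,"z": 0.85,"rx": 0,"ry": 0,"rz": 0},{"x": 0,"y": 0,"z": 0,"rx": 0,"ry": 0,"rz": 0}]}}

```text
clock: 30.38
tool_pos: [0.5524, 0.3099, 0.0041]
orientation: [-179.9, 0.1, 98.3]
force: [0.8, -0.2, 0.5]
opening: 0.0308
gripper_force: 0.0
```

>>> {"api": "play_rows", "payload": {"motion": [{"x": 0,"y": 0,"z": 0,"rx": 0,"ry": 0,"rz": 0},{"x": 0,"y": 0,"z": 0,"rx": 0,"ry": 0,"rz": 0},{"x": 0,"y": 0,"z": 0,"rx": 0,"ry": 0,"rz": 0},{"x": 0,"y": 0,"z": 0,"rx": 0,"ry": 0,"rz": 0}], "fingers": -1}}

```text
clock: 30.88
tool_pos: [0.5529, 0.3103, 0.0057]
orientation: [179.9, -0.0, 98.4]
force: [-1.0, 0.4, 4.3]
opening: 0.0139
gripper_force: 30.0
```

>>> {"api": "play_rows", "payload": {"motion": [{"x": 0,"y": 0,"z": -0.5,"rx": 0,"ry": 0,"rz": 0},{"x": 0,"y": 0,"z": -0.9,"rx": 0,"ry": 0,"rz": 0.5},{"x": 0,"y": 0,"z": -0.9,"rx": 0,"ry": 0,"rz": 1},{"x": 0,"y": 0,"z": -0.9,"rx": 0,"ry": 0,"rz": 1},{"x": 0,"y": 0,"z": -0.9,"rx": 0,"ry": 0,"rz": 1},{"x": 0,"y": 0,"z": -0.9,"rx": 0,"ry": 0,"rz": 1},{"x": 0,"y": 0,"z": 0,"rx": 0,"ry": 0,"rz": 1},{"x": 0,"y": 0,"z": 0,"rx": 0,"ry": 0,"rz": 1},{"x": 0,"y": 0,"z": 0,"rx": 0,"ry": 0,"rz": 1},{"x": 0,"y": 0,"z": 0,"rx": 0,"ry": 0,"rz": 1},{"x": 0,"y": 0,"z": 0,"rx": 0,"ry": 0,"rz": 1},{"x": 0,"y": 0,"z": 0,"rx": 0,"ry": 0,"rz": 1},{"x": 0,"y": 0,"z": 0,"rx": 0,"ry": 0,"rz": 1},{"x": 0,"y": 0,"z": 0,"rx": 0,"ry": 0,"rz": 1},{"x": 0,"y": 0,"z": 0,"rx": 0,"ry": 0,"rz": 1},{"x": 0,"y": 0,"z": 0,"rx": 0,"ry": 0,"rz": 1},{"x": 0,"y": 0,"z": 0,"rx": 0,"ry": 0,"rz": 1},{"x": 0,"y": 0,"z": 0,"rx": 0,"ry": 0,"rz": 1},{"x": 0,"y": 0,"z": 0,"rx": 0,"ry": 0,"rz": 1},{"x": 0,"y": 0,"z": 0,"rx": 0,"ry": 0,"rz": 1}]}}

```text
clock: 33.38
tool_pos: [0.5525, 0.3099, 0.1306]
orientation: [-180.0, -0.0, 24.3]
force: [-0.4, 0.6, 0.0]
opening: 0.0143
gripper_force: 30.0
```

>>> {"api": "play_rows", "payload": {"motion": [{"x": 0,"y": 0,"z": 0,"rx": 0,"ry": 0,"rz": 1},{"x": 0,"y": 0,"z": 0,"rx": 0,"ry": 0,"rz": 1},{"x": 0,"y": 0,"z": 0,"rx": 0,"ry": 0,"rz": 1},{"x": 0,"y": 0,"z": 0,"rx": 0,"ry": 0,"rz": 1},{"x": 0,"y": 0,"z": 0,"rx": 0,"ry": 0,"rz": 1},{"x": 0,"y": 0,"z": 0,"rx": 0,"ry": 0,"rz": 1},{"x": 0,"y": 0,"z": 0,"rx": 0,"ry": 0,"rz": 1},{"x": 0,"y": 0,"z": 0,"rx": 0,"ry": 0,"rz": 1},{"x": 0,"y": 0,"z": 0,"rx": 0,"ry": 0,"rz": 1},{"x": 0,"y": 0,"z": 0,"rx": 0,"ry": 0,"rz": 1},{"x": 0,"y": 0,"z": 0,"rx": 0,"ry": 0,"rz": 1},{"x": 0,"y": 0,"z": 0,"rx": 0,"ry": 0,"rz": 1},{"x": 0,"y": 0,"z": 0,"rx": 0,"ry": 0,"rz": 1},{"x": 0,"y": 0,"z": 0,"rx": 0,"ry": 0,"rz": 1},{"x": 0,"y": 0,"z": 0,"rx": 0,"ry": 0,"rz": 1},{"x": 0,"y": 0,"z": 0,"rx": 0,"ry": 0,"rz": 1},{"x": 0,"y": 0,"z": 0,"rx": 0,"ry": 0,"rz": 1},{"x": 0,"y": 0,"z": 0,"rx": 0,"ry": 0,"rz": 1},{"x": 0,"y": 0,"z": 0,"rx": 0,"ry": 0,"rz": 1},{"x": 0,"y": 0,"z": 0,"rx": 0,"ry": 0,"rz": 1}]}}

```text
clock: 35.88
tool_pos: [0.5525, 0.3099, 0.1306]
orientation: [-180.0, 0.0, -55.7]
force: [-0.3, 0.1, -0.1]
opening: 0.0141
gripper_force: 30.0
```

>>> {"api": "play_rows", "payload": {"motion": [{"x": 0,"y": 0,"z": 0,"rx": 0,"ry": 0,"rz": 1},{"x": 0,"y": 0,"z": 0,"rx": 0,"ry": 0,"rz": 1},{"x": 0,"y": 0,"z": 0,"rx": 0,"ry": 0,"rz": 1},{"x": 0,"y": 0,"z": 0,"rx": 0,"ry": 0,"rz": 1},{"x": 0,"y": 0,"z": 0,"rx": 0,"ry": 0,"rz": 1},{"x": 0,"y": 0,"z": 0,"rx": 0,"ry": 0,"rz": 1},{"x": 0,"y": 0,"z": 0,"rx": 0,"ry": 0,"rz": 1},{"x": 0,"y": 0,"z": 0,"rx": 0,"ry": 0,"rz": 1},{"x": 0,"y": 0,"z": 0,"rx": 0,"ry": 0,"rz": 1},{"x": 0,"y": 0,"z": 0,"rx": 0,"ry": 0,"rz": 1},{"x": 0,"y": 0,"z": 0,"rx": 0,"ry": 0,"rz": 1},{"x": 0,"y": 0,"z": 0,"rx": 0,"ry": 0,"rz": 1},{"x": 0,"y": 0,"z": 0,"rx": 0,"ry": 0,"rz": 1},{"x": 0,"y": 0,"z": 0,"rx": 0,"ry": 0,"rz": 1},{"x": 0,"y": 0,"z": 0,"rx": 0,"ry": 0,"rz": 1},{"x": 0,"y": 0,"z": 0,"rx": 0,"ry": 0,"rz": 1},{"x": 0,"y": 0,"z": 0,"rx": 0,"ry": 0,"rz": 1},{"x": 0,"y": 0,"z": 0,"rx": 0,"ry": 0,"rz": 1},{"x": 0,"y": 0,"z": 0,"rx": 0,"ry": 0,"rz": 1},{"x": 0,"y": 0,"z": 0,"rx": 0,"ry": 0,"rz": 1}]}}

```text
clock: 38.38
tool_pos: [0.5525, 0.3099, 0.1306]
orientation: [180.0, 0.0, -135.7]
force: [0.3, 0.2, 0.5]
opening: 0.0143
gripper_force: 30.0
```

>>> {"api": "play_rows", "payload": {"motion": [{"x": 0,"y": 0,"z": 0,"rx": 0,"ry": 0,"rz": 1},{"x": 0,"y": 0,"z": 0,"rx": 0,"ry": 0,"rz": 1},{"x": 0,"y": 0,"z": 0,"rx": 0,"ry": 0,"rz": 1},{"x": 0,"y": 0,"z": 0,"rx": 0,"ry": 0,"rz": 1},{"x": 0,"y": 0,"z": 0,"rx": 0,"ry": 0,"rz": 1},{"x": 0,"y": 0,"z": 0,"rx": 0,"ry": 0,"rz": 1},{"x": 0,"y": 0,"z": 0,"rx": 0,"ry": 0,"rz": 1},{"x": 0,"y": 0,"z": 0,"rx": 0,"ry": 0,"rz": 1},{"x": 0,"y": 0,"z": 0,"rx": 0,"ry": 0,"rz": 1},{"x": 0,"y": 0,"z": 0,"rx": 0,"ry": 0,"rz": 1},{"x": 0,"y": 0,"z": 0,"rx": 0,"ry": 0,"rz": 1},{"x": 0,"y": 0,"z": 0,"rx": 0,"ry": 0,"rz": 0}]}}

```text
clock: 39.88
tool_pos: [0.5526, 0.3099, 0.1305]
orientation: [180.0, 0.0, -179.6]
force: [0.4, 0.2, -1.0]
opening: 0.0136
gripper_force: 30.0
```

Run:
```python
from h import *
o=st(); p=o["tool_pos"]; print("units to seat3: x",(p[0]-.5035)/.025,"y",(-.034-p[1])/.025)
```

```text
t 39.88 pos [0.5526 0.3099 0.1305] ori [ 1.7999e+02  1.0000e-02 -1.7957e+02] F [ 0.36  0.2  -0.99] op 0.0136 gf 30.0 j [  46.9   20.9  -12.    -0.   -57.  -136.5]
units to seat3: x 1.963655659212189 y -13.757973018651493
```

>>> {"api": "play_rows", "payload": {"motion": [{"x": 0.393,"y": -0.98,"z": 0,"rx": 0,"ry": 0,"rz": 0.1},{"x": 0.393,"y": -0.98,"z": 0,"rx": 0,"ry": 0,"rz": 0},{"x": 0.393,"y": -0.98,"z": 0,"rx": 0,"ry": 0,"rz": 0},{"x": 0.393,"y": -0.98,"z": 0,"rx": 0,"ry": 0,"rz": 0},{"x": 0.393,"y": -0.98,"z": 0,"rx": 0,"ry": 0,"rz": 0},{"x": 0,"y": -0.98,"z": 0,"rx": 0,"ry": 0,"rz": 0},{"x": 0,"y": -0.98,"z": 0,"rx": 0,"ry": 0,"rz": 0},{"x": 0,"y": -0.98,"z": 0,"rx": 0,"ry": 0,"rz": 0},{"x": 0,"y": -0.98,"z": 0,"rx": 0,"ry": 0,"rz": 0},{"x": 0,"y": -0.98,"z": 0,"rx": 0,"ry": 0,"rz": 0},{"x": 0,"y": -0.98,"z": 0,"rx": 0,"ry": 0,"rz": 0},{"x": 0,"y": -0.98,"z": 0,"rx": 0,"ry": 0,"rz": 0},{"x": 0,"y": -0.98,"z": 0,"rx": 0,"ry": 0,"rz": 0},{"x": 0,"y": -0.98,"z": 0,"rx": 0,"ry": 0,"rz": 0},{"x": 0,"y": 0,"z": 0,"rx": 0,"ry": 0,"rz": 0}]}}

```text
clock: 41.75
tool_pos: [0.5035, -0.0343, 0.1302]
orientation: [180.0, 0.0, 180.0]
force: [0.5, 0.1, -1.2]
opening: 0.0141
gripper_force: 30.0
```

Run:
```python
from h import *
st(); c,im=wshot("w8"); M=masks(im)
for b in blobs(M["brass"],(180,290,0,640),150): print("pad",b[0].round(1),b[1][:4],onz(c,*b[0],.058).round(4))
for b in blobs(M["red"],(225,330,270,370),150):
    p=b[2]; print(b[1])
    for v in (b[1][1]+8,b[1][1]+20):
        q=p[p[:,1]==v][:,0]; print("edges",onz(c,q.min(),v,.136).round(4),onz(c,q.max(),v,.136).round(4))
```

```text
t 41.75 pos [ 0.5035 -0.0343  0.1302] ori [1.8000e+02 1.0000e-02 1.7998e+02] F [ 0.46  0.14 -1.21] op 0.0141 gf 30.0 j [  18.4    9.6  -28.2   -0.   -52.3 -108.5]
pad [318.4 231.4] [308 222  22  21] [ 0.492  -0.0342  0.058 ]
pad [379.9 243.8] [369 223  24  43] [0.5    0.0041 0.058 ]
pad [441.4 243.5] [430 222  25  44] [0.4999 0.0424 0.058 ]
pad [490.5 245.2] [486 226  11  40] [0.501  0.0729 0.058 ]
[ 302  247   35   59 1874]
edges [ 0.4831 -0.0409  0.136 ] [ 0.4831 -0.0267  0.136 ]
edges [ 0.4883 -0.0405  0.136 ] [ 0.4883 -0.0267  0.136 ]
```

>>> {"api": "play_rows", "payload": {"motion": [{"x": 0,"y": 0,"z": 0.5,"rx": 0,"ry": 0,"rz": 0},{"x": 0,"y": 0,"z": 0.6,"rx": 0,"ry": 0,"rz": 0},{"x": 0,"y": 0,"z": 0.6,"rx": 0,"ry": 0,"rz": 0},{"x": 0,"y": 0,"z": 0.6,"rx": 0,"ry": 0,"rz": 0},{"x": 0,"y": 0,"z": 0.3,"rx": 0,"ry": 0,"rz": 0},{"x": 0,"y": 0,"z": 0,"rx": 0,"ry": 0,"rz": 0}]}}

```text
clock: 42.55
tool_pos: [0.5034, -0.0332, 0.0642]
orientation: [-180.0, -0.1, -180.0]
force: [0.0, 1.0, -0.8]
opening: 0.0139
gripper_force: 30.0
```

>>> {"api": "play_rows", "payload": {"motion": [{"x": 0,"y": 0,"z": 0.08,"rx": 0,"ry": 0,"rz": 0},{"x": 0,"y": 0,"z": 0,"rx": 0,"ry": 0,"rz": 0}]}}

```text
clock: 42.8
tool_pos: [0.504, -0.033, 0.0633]
orientation: [180.0, 0.0, -180.0]
force: [0.9, 0.3, -0.2]
opening: 0.014
gripper_force: 30.0
```

>>> {"api": "play_rows", "payload": {"motion": [{"x": 0,"y": 0,"z": 0.08,"rx": 0,"ry": 0,"rz": 0},{"x": 0,"y": 0,"z": 0,"rx": 0,"ry": 0,"rz": 0}]}}

```text
clock: 43.05
tool_pos: [0.5041, -0.033, 0.0612]
orientation: [180.0, 0.1, -180.0]
force: [-0.3, -0.1, 1.8]
opening: 0.0141
gripper_force: 30.0
```

Contact starts here. I'll push a little further, then release.

>>> {"api": "play_rows", "payload": {"motion": [{"x": 0,"y": -0.03,"z": 0.08,"rx": 0,"ry": 0,"rz": 0},{"x": 0,"y": 0,"z": 0,"rx": 0,"ry": 0,"rz": 0}]}}

```text
clock: 43.3
tool_pos: [0.5041, -0.0337, 0.0591]
orientation: [180.0, 0.0, -180.0]
force: [-0.1, 1.9, 2.9]
opening: 0.0138
gripper_force: 30.0
```

>>> {"api": "play_rows", "payload": {"motion": [{"x": 0,"y": 0,"z": 0,"rx": 0,"ry": 0,"rz": 0},{"x": 0,"y": 0,"z": 0,"rx": 0,"ry": 0,"rz": 0}], "fingers": -0.55}}

```text
clock: 43.55
tool_pos: [0.5033, -0.034, 0.0586]
orientation: [-180.0, -0.0, -180.0]
force: [0.4, 0.1, 0.1]
opening: 0.0197
gripper_force: 0.0
```

>>> {"api": "play_rows", "payload": {"motion": [{"x": 0,"y": 0,"z": -0.3,"rx": 0,"ry": 0,"rz": 0},{"x": 0,"y": 0,"z": -0.6,"rx": 0,"ry": 0,"rz": 0},{"x": 0,"y": 0,"z": 0,"rx": 0,"ry": 0,"rz": 0}]}}

```text
clock: 43.92
tool_pos: [0.5049, -0.0335, 0.0832]
orientation: [180.0, 0.2, -180.0]
force: [-0.2, 0.4, -0.2]
opening: 0.0198
gripper_force: 0.0
```

>>> {"api": "play_rows", "payload": {"motion": [{"x": 0,"y": 0,"z": 0,"rx": 0,"ry": 0,"rz": 0},{"x": 0,"y": 0,"z": 0,"rx": 0,"ry": 0,"rz": 0},{"x": 0,"y": 0,"z": 0.2,"rx": 0,"ry": 0,"rz": 0},{"x": 0,"y": 0,"z": 0.1,"rx": 0,"ry": 0,"rz": 0},{"x": 0,"y": 0,"z": 0,"rx": 0,"ry": 0,"rz": 0}], "fingers": -1}}

```text
clock: 44.55
tool_pos: [0.5034, -0.0339, 0.0734]
orientation: [-180.0, -0.1, -180.0]
force: [-0.2, -0.8, -0.4]
opening: 0.0007
gripper_force: 0.0
```

>>> {"api": "play_rows", "payload": {"motion": [{"x": 0,"y": 0,"z": 0.08,"rx": 0,"ry": 0,"rz": 0},{"x": 0,"y": 0,"z": 0,"rx": 0,"ry": 0,"rz": 0}]}}

```text
clock: 44.8
tool_pos: [0.5037, -0.0338, 0.0718]
orientation: [-180.0, -0.0, -180.0]
force: [0.7, -0.1, 0.4]
opening: 0.0005
gripper_force: 0.0
```

>>> {"api": "play_rows", "payload": {"motion": [{"x": 0,"y": 0,"z": 0.06,"rx": 0,"ry": 0,"rz": 0},{"x": 0,"y": 0,"z": 0,"rx": 0,"ry": 0,"rz": 0}]}}

```text
clock: 45.05
tool_pos: [0.5037, -0.0339, 0.0704]
orientation: [-180.0, -0.0, -180.0]
force: [-1.1, -0.2, -0.3]
opening: 0.0005
gripper_force: 0.0
```

>>> {"api": "play_rows", "payload": {"motion": [{"x": 0,"y": 0,"z": 0.04,"rx": 0,"ry": 0,"rz": 0},{"x": 0,"y": 0,"z": 0,"rx": 0,"ry": 0,"rz": 0}]}}

```text
clock: 45.3
tool_pos: [0.5038, -0.0338, 0.0696]
orientation: [180.0, 0.0, -180.0]
force: [-0.7, -0.0, 3.3]
opening: 0.0006
gripper_force: 1.5
```

>>> {"api": "play_rows", "payload": {"motion": [{"x": 0,"y": 0,"z": 0.04,"rx": 0,"ry": 0,"rz": 0},{"x": 0,"y": 0,"z": 0,"rx": 0,"ry": 0,"rz": 0}]}}

```text
clock: 45.55
tool_pos: [0.5038, -0.0338, 0.0686]
orientation: [180.0, 0.0, -180.0]
force: [-2.0, -0.0, 4.4]
opening: 0.0006
gripper_force: 2.6
```

>>> {"api": "play_rows", "payload": {"motion": [{"x": 0,"y": 0,"z": 0.02,"rx": 0,"ry": 0,"rz": 0},{"x": 0,"y": 0,"z": 0,"rx": 0,"ry": 0,"rz": 0}]}}

```text
clock: 45.8
tool_pos: [0.5039, -0.0338, 0.0686]
orientation: [-180.0, 0.0, -180.0]
force: [-2.8, 0.1, 9.8]
opening: 0.0004
gripper_force: 5.0
```

The second cell is seated, again with a hard stop at 68.6 mm. Now for the last red cell.

>>> {"api": "play_rows", "payload": {"motion": [{"x": 0,"y": 0,"z": -0.5,"rx": 0,"ry": 0,"rz": 0},{"x": 0,"y": 0,"z": -1,"rx": 0,"ry": 0,"rz": 0},{"x": 0,"y": 0,"z": -1,"rx": 0,"ry": 0,"rz": 0},{"x": 0,"y": 0.9,"z": -1,"rx": 0,"ry": 0,"rz": 0},{"x": 0,"y": 0.9,"z": 0,"rx": 0,"ry": 0,"rz": 0},{"x": 0,"y": 1,"z": 0,"rx": 0,"ry": 0,"rz": 0},{"x": 0,"y": 1,"z": 0,"rx": 0,"ry": 0,"rz": 0},{"x": 0,"y": 1,"z": 0,"rx": 0,"ry": 0,"rz": 0},{"x": 0,"y": 1,"z": 0,"rx": 0,"ry": 0,"rz": 0},{"x": 0,"y": 1,"z": 0,"rx": 0,"ry": 0,"rz": 0},{"x": 0,"y": 1,"z": 0,"rx": 0,"ry": 0,"rz": 0},{"x": -0.29,"y": 1,"z": 0,"rx": 0,"ry": 0,"rz": 0},{"x": -0.29,"y": 1,"z": 0,"rx": 0,"ry": 0,"rz": 0},{"x": -0.29,"y": 1,"z": 0,"rx": 0,"ry": 0,"rz": 0},{"x": -0.29,"y": 1,"z": 0,"rx": 0,"ry": 0,"rz": 0},{"x": -0.29,"y": 1,"z": 0,"rx": 0,"ry": 0,"rz": 0},{"x": -0.29,"y": 1,"z": 0,"rx": 0,"ry": 0,"rz": 0},{"x": -0.29,"y": 1,"z": 0,"rx": 0,"ry": 0,"rz": 0},{"x": -0.29,"y": 1,"z": 0,"rx": 0,"ry": 0,"rz": 0},{"x": 0,"y": 1,"z": 0,"rx": 0,"ry": 0,"rz": 0}], "fingers": -0.3}}

```text
clock: 48.3
tool_pos: [0.5621, 0.3877, 0.1548]
orientation: [-180.0, -0.0, 180.0]
force: [0.2, -0.5, 0.5]
opening: 0.0308
gripper_force: 0.0
```

Run:
```python
from h import *
st(); c,im=wshot("w9")
for r in cells(c,im,(0,330,0,640)): print(r[0],r[1].round(4),"plusdir",round(r[2],1),"len",r[3].round(4),"w",r[4].round(4))
```

```text
t 48.3 pos [0.5621 0.3877 0.1548] ori [-1.7997e+02 -2.0000e-02  1.7998e+02] F [ 0.18 -0.45  0.47] op 0.0308 gf 0.0 j [  50.9   24.    -3.6   -0.   -62.4 -140.9]
red [0.5614 0.396 ] plusdir 22.0 len 0.0501 w 0.014
```

>>> {"api": "play_rows", "payload": {"motion": [{"x": 0.08,"y": 0.33,"z": 0,"rx": 0,"ry": 0,"rz": 0},{"x": 0,"y": 0,"z": 0,"rx": 0,"ry": 0,"rz": -1},{"x": 0,"y": 0,"z": 0,"rx": 0,"ry": 0,"rz": -1},{"x": 0,"y": 0,"z": 0,"rx": 0,"ry": 0,"rz": -1},{"x": 0,"y": 0,"z": 0,"rx": 0,"ry": 0,"rz": -1},{"x": 0,"y": 0,"z": 0,"rx": 0,"ry": 0,"rz": -1},{"x": 0,"y": 0,"z": 0,"rx": 0,"ry": 0,"rz": -1},{"x": 0,"y": 0,"z": 0,"rx": 0,"ry": 0,"rz": -1},{"x": 0,"y": 0,"z": 0,"rx": 0,"ry": 0,"rz": -1},{"x": 0,"y": 0,"z": 0,"rx": 0,"ry": 0,"rz": -1},{"x": 0,"y": 0,"z": 0,"rx": 0,"ry": 0,"rz": -1},{"x": 0,"y": 0,"z": 0,"rx": 0,"ry": 0,"rz": -1},{"x": 0,"y": 0,"z": 0,"rx": 0,"ry": 0,"rz": -1},{"x": 0,"y": 0,"z": 0,"rx": 0,"ry": 0,"rz": -1},{"x": 0,"y": 0,"z": 0,"rx": 0,"ry": 0,"rz": -1},{"x": 0,"y": 0,"z": 0,"rx": 0,"ry": 0,"rz": -1},{"x": 0,"y": 0,"z": 0,"rx": 0,"ry": 0,"rz": -1},{"x": 0,"y": 0,"z": 0,"rx": 0,"ry": 0,"rz": -1},{"x": 0,"y": 0,"z": 0,"rx": 0,"ry": 0,"rz": -1},{"x": 0,"y": 0,"z": 0,"rx": 0,"ry": 0,"rz": -1}]}}

```text
clock: 50.85
tool_pos: [0.5594, 0.3945, 0.1556]
orientation: [180.0, -0.0, -103.9]
force: [-0.1, 0.4, -0.1]
opening: 0.0304
gripper_force: 0.0
```

>>> {"api": "play_rows", "payload": {"motion": [{"x": 0,"y": 0,"z": 0,"rx": 0,"ry": 0,"rz": -1},{"x": 0,"y": 0,"z": 0,"rx": 0,"ry": 0,"rz": -1},{"x": 0,"y": 0,"z": 0,"rx": 0,"ry": 0,"rz": -1},{"x": 0,"y": 0,"z": 0,"rx": 0,"ry": 0,"rz": -1},{"x": 0,"y": 0,"z": 0,"rx": 0,"ry": 0,"rz": -1},{"x": 0,"y": 0,"z": 0,"rx": 0,"ry": 0,"rz": -1},{"x": 0,"y": 0,"z": 0,"rx": 0,"ry": 0,"rz": -1},{"x": 0,"y": 0,"z": 0,"rx": 0,"ry": 0,"rz": -1},{"x": 0,"y": 0,"z": 0,"rx": 0,"ry": 0,"rz": -1},{"x": 0,"y": 0,"z": 0,"rx": 0,"ry": 0,"rz": -1},{"x": 0,"y": 0,"z": 0,"rx": 0,"ry": 0,"rz": -1},{"x": 0,"y": 0,"z": 0,"rx": 0,"ry": 0,"rz": -1},{"x": 0,"y": 0,"z": 0,"rx": 0,"ry": 0,"rz": -1},{"x": 0,"y": 0,"z": 0,"rx": 0,"ry": 0,"rz": -1},{"x": 0,"y": 0,"z": 0,"rx": 0,"ry": 0,"rz": -1},{"x": 0,"y": 0,"z": 0,"rx": 0,"ry": 0,"rz": -1},{"x": 0,"y": 0,"z": 0,"rx": 0,"ry": 0,"rz": -1},{"x": 0,"y": 0,"z": 0,"rx": 0,"ry": 0,"rz": -1},{"x": 0,"y": 0,"z": 0,"rx": 0,"ry": 0,"rz": -1},{"x": 0,"y": 0,"z": 0,"rx": 0,"ry": 0,"rz": -1}]}}

```text
clock: 53.35
tool_pos: [0.5594, 0.3945, 0.1556]
orientation: [-180.0, 0.0, -23.9]
force: [-0.1, 0.8, -0.1]
opening: 0.0309
gripper_force: 0.0
```

>>> {"api": "play_rows", "payload": {"motion": [{"x": 0,"y": 0,"z": 0.17,"rx": 0,"ry": 0,"rz": -1},{"x": 0,"y": 0,"z": 0.17,"rx": 0,"ry": 0,"rz": -1},{"x": 0,"y": 0,"z": 0.17,"rx": 0,"ry": 0,"rz": -1},{"x": 0,"y": 0,"z": 0.17,"rx": 0,"ry": 0,"rz": -1},{"x": 0,"y": 0,"z": 0.17,"rx": 0,"ry": 0,"rz": -1},{"x": 0,"y": 0,"z": 0.17,"rx": 0,"ry": 0,"rz": -1},{"x": 0,"y": 0,"z": 0.17,"rx": 0,"ry": 0,"rz": -1},{"x": 0,"y": 0,"z": 0.17,"rx": 0,"ry": 0,"rz": -1},{"x": 0,"y": 0,"z": 0.17,"rx": 0,"ry": 0,"rz": -1},{"x": 0,"y": 0,"z": 0.17,"rx": 0,"ry": 0,"rz": -1},{"x": 0,"y": 0,"z": 0.17,"rx": 0,"ry": 0,"rz": -1},{"x": 0,"y": 0,"z": 0,"rx": 0,"ry": 0,"rz": 0}]}}

```text
clock: 54.85
tool_pos: [0.5593, 0.3943, 0.1085]
orientation: [180.0, 0.0, 20.0]
force: [-0.0, 0.6, 0.1]
opening: 0.0309
gripper_force: 0.0
```

Run:
```python
from h import *
o=st(); c,im=wshot("w10")
for r in cells(c,im,(0,330,0,640)):
    y=np.radians(o["orientation"][2]); d=r[1]-o["tool_pos"][:2]
    print(r[0],r[1].round(4),"plusdir",round(r[2],1),"len",r[3].round(4),"w",r[4].round(4),"tool dx,dy mm",1e3*(d@[np.cos(y),np.sin(y)]),1e3*(d@[np.sin(y),-np.cos(y)]))
```

```text
t 54.85 pos [0.5593 0.3943 0.1085] ori [1.7999e+02 4.0000e-02 1.9970e+01] F [-0.03  0.64  0.08] op 0.0309 gf 0.0 j [ 51.5  26.4  -6.4  -0.  -57.2  58.5]
red [0.5587 0.3937] plusdir 21.6 len 0.0499 w 0.014 tool dx,dy mm -0.7141015233599602 0.3459592891206091
```

>>> {"api": "play_rows", "payload": {"motion": [{"x": 0.04,"y": 0,"z": 0.8,"rx": 0,"ry": 0,"rz": -0.3},{"x": 0,"y": 0,"z": 0.84,"rx": 0,"ry": 0,"rz": 0},{"x": 0,"y": 0,"z": 0.84,"rx": 0,"ry": 0,"rz": 0},{"x": 0,"y": 0,"z": 0.84,"rx": 0,"ry": 0,"rz": 0},{"x": 0,"y": 0,"z": 0.84,"rx": 0,"ry": 0,"rz": 0},{"x": 0,"y": 0,"z": 0,"rx": 0,"ry": 0,"rz": 0}]}}

```text
clock: 55.65
tool_pos: [0.5603, 0.3946, 0.004]
orientation: [180.0, 0.1, 21.1]
force: [1.0, 0.2, 0.7]
opening: 0.0306
gripper_force: 0.0
```

>>> {"api": "play_rows", "payload": {"motion": [{"x": 0,"y": 0,"z": 0,"rx": 0,"ry": 0,"rz": 0},{"x": 0,"y": 0,"z": 0,"rx": 0,"ry": 0,"rz": 0},{"x": 0,"y": 0,"z": 0,"rx": 0,"ry": 0,"rz": 0},{"x": 0,"y": 0,"z": 0,"rx": 0,"ry": 0,"rz": 0}], "fingers": -1}}

```text
clock: 56.15
tool_pos: [0.5608, 0.395, 0.0054]
orientation: [-180.0, -0.0, 21.2]
force: [-0.7, 0.1, 3.7]
opening: 0.0141
gripper_force: 30.0
```

>>> {"api": "play_rows", "payload": {"motion": [{"x": 0,"y": 0,"z": -0.5,"rx": 0,"ry": 0,"rz": 0},{"x": 0,"y": 0,"z": -0.9,"rx": 0,"ry": 0,"rz": 0.5},{"x": 0,"y": 0,"z": -0.9,"rx": 0,"ry": 0,"rz": 1},{"x": 0,"y": 0,"z": -0.9,"rx": 0,"ry": 0,"rz": 1},{"x": 0,"y": 0,"z": -0.9,"rx": 0,"ry": 0,"rz": 1},{"x": 0,"y": 0,"z": -0.9,"rx": 0,"ry": 0,"rz": 1},{"x": 0,"y": 0,"z": 0,"rx": 0,"ry": 0,"rz": 1},{"x": 0,"y": 0,"z": 0,"rx": 0,"ry": 0,"rz": 1},{"x": 0,"y": 0,"z": 0,"rx": 0,"ry": 0,"rz": 1},{"x": 0,"y": 0,"z": 0,"rx": 0,"ry": 0,"rz": 1},{"x": 0,"y": 0,"z": 0,"rx": 0,"ry": 0,"rz": 1},{"x": 0,"y": 0,"z": 0,"rx": 0,"ry": 0,"rz": 1},{"x": 0,"y": 0,"z": 0,"rx": 0,"ry": 0,"rz": 1},{"x": 0,"y": 0,"z": 0,"rx": 0,"ry": 0,"rz": 1},{"x": 0,"y": 0,"z": 0,"rx": 0,"ry": 0,"rz": 1},{"x": 0,"y": 0,"z": 0,"rx": 0,"ry": 0,"rz": 1},{"x": 0,"y": 0,"z": 0,"rx": 0,"ry": 0,"rz": 1},{"x": 0,"y": 0,"z": 0,"rx": 0,"ry": 0,"rz": 1},{"x": 0,"y": 0,"z": 0,"rx": 0,"ry": 0,"rz": 1},{"x": 0,"y": 0,"z": 0,"rx": 0,"ry": 0,"rz": 1}]}}

```text
clock: 58.65
tool_pos: [0.5606, 0.3948, 0.1305]
orientation: [-180.0, 0.0, -52.9]
force: [-0.6, 0.3, -0.7]
opening: 0.0142
gripper_force: 30.0
```

>>> {"api": "play_rows", "payload": {"motion": [{"x": 0,"y": 0,"z": 0,"rx": 0,"ry": 0,"rz": 1},{"x": 0,"y": 0,"z": 0,"rx": 0,"ry": 0,"rz": 1},{"x": 0,"y": 0,"z": 0,"rx": 0,"ry": 0,"rz": 1},{"x": 0,"y": 0,"z": 0,"rx": 0,"ry": 0,"rz": 1},{"x": 0,"y": 0,"z": 0,"rx": 0,"ry": 0,"rz": 1},{"x": 0,"y": 0,"z": 0,"rx": 0,"ry": 0,"rz": 1},{"x": 0,"y": 0,"z": 0,"rx": 0,"ry": 0,"rz": 1},{"x": 0,"y": 0,"z": 0,"rx": 0,"ry": 0,"rz": 1},{"x": 0,"y": 0,"z": 0,"rx": 0,"ry": 0,"rz": 1},{"x": 0,"y": 0,"z": 0,"rx": 0,"ry": 0,"rz": 1},{"x": 0,"y": 0,"z": 0,"rx": 0,"ry": 0,"rz": 1},{"x": 0,"y": 0,"z": 0,"rx": 0,"ry": 0,"rz": 1},{"x": 0,"y": 0,"z": 0,"rx": 0,"ry": 0,"rz": 1},{"x": 0,"y": 0,"z": 0,"rx": 0,"ry": 0,"rz": 1},{"x": 0,"y": 0,"z": 0,"rx": 0,"ry": 0,"rz": 1},{"x": 0,"y": 0,"z": 0,"rx": 0,"ry": 0,"rz": 1},{"x": 0,"y": 0,"z": 0,"rx": 0,"ry": 0,"rz": 1},{"x": 0,"y": 0,"z": 0,"rx": 0,"ry": 0,"rz": 1},{"x": 0,"y": 0,"z": 0,"rx": 0,"ry": 0,"rz": 1},{"x": 0,"y": 0,"z": 0,"rx": 0,"ry": 0,"rz": 1}]}}

```text
clock: 61.15
tool_pos: [0.5606, 0.3947, 0.1304]
orientation: [180.0, 0.0, -132.9]
force: [0.3, -0.4, -0.4]
opening: 0.014
gripper_force: 30.0
```

>>> {"api": "play_rows", "payload": {"motion": [{"x": 0,"y": 0,"z": 0,"rx": 0,"ry": 0,"rz": 0.981},{"x": 0,"y": 0,"z": 0,"rx": 0,"ry": 0,"rz": 0.981},{"x": 0,"y": 0,"z": 0,"rx": 0,"ry": 0,"rz": 0.981},{"x": 0,"y": 0,"z": 0,"rx": 0,"ry": 0,"rz": 0.981},{"x": 0,"y": 0,"z": 0,"rx": 0,"ry": 0,"rz": 0.981},{"x": 0,"y": 0,"z": 0,"rx": 0,"ry": 0,"rz": 0.981},{"x": 0,"y": 0,"z": 0,"rx": 0,"ry": 0,"rz": 0.981},{"x": 0,"y": 0,"z": 0,"rx": 0,"ry": 0,"rz": 0.981},{"x": 0,"y": 0,"z": 0,"rx": 0,"ry": 0,"rz": 0.981},{"x": 0,"y": 0,"z": 0,"rx": 0,"ry": 0,"rz": 0.981},{"x": 0,"y": 0,"z": 0,"rx": 0,"ry": 0,"rz": 0.981},{"x": 0,"y": 0,"z": 0,"rx": 0,"ry": 0,"rz": 0.981}]}}

```text
clock: 62.65
tool_pos: [0.5606, 0.3947, 0.1304]
orientation: [180.0, 0.0, 180.0]
force: [0.0, 0.1, 0.2]
opening: 0.0141
gripper_force: 30.0
```

>>> {"api": "play_rows", "payload": {"motion": [{"x": 0.456,"y": -0.977,"z": 0,"rx": 0,"ry": 0,"rz": 0},{"x": 0.456,"y": -0.977,"z": 0,"rx": 0,"ry": 0,"rz": 0},{"x": 0.456,"y": -0.977,"z": 0,"rx": 0,"ry": 0,"rz": 0},{"x": 0.456,"y": -0.977,"z": 0,"rx": 0,"ry": 0,"rz": 0},{"x": 0.456,"y": -0.977,"z": 0,"rx": 0,"ry": 0,"rz": 0},{"x": 0,"y": -0.977,"z": 0,"rx": 0,"ry": 0,"rz": 0},{"x": 0,"y": -0.977,"z": 0,"rx": 0,"ry": 0,"rz": 0},{"x": 0,"y": -0.977,"z": 0,"rx": 0,"ry": 0,"rz": 0},{"x": 0,"y": -0.977,"z": 0,"rx": 0,"ry": 0,"rz": 0},{"x": 0,"y": -0.977,"z": 0,"rx": 0,"ry": 0,"rz": 0},{"x": 0,"y": -0.977,"z": 0,"rx": 0,"ry": 0,"rz": 0},{"x": 0,"y": -0.977,"z": 0,"rx": 0,"ry": 0,"rz": 0},{"x": 0,"y": -0.977,"z": 0,"rx": 0,"ry": 0,"rz": 0},{"x": 0,"y": -0.977,"z": 0,"rx": 0,"ry": 0,"rz": 0},{"x": 0,"y": -0.977,"z": 0,"rx": 0,"ry": 0,"rz": 0},{"x": 0,"y": -0.977,"z": 0,"rx": 0,"ry": 0,"rz": 0},{"x": 0,"y": 0,"z": 0,"rx": 0,"ry": 0,"rz": 0}]}}

```text
clock: 64.78
tool_pos: [0.5041, 0.0019, 0.1296]
orientation: [-180.0, -0.0, 180.0]
force: [0.3, 0.5, -0.4]
opening: 0.0138
gripper_force: 30.0
```

Run:
```python
from h import *
st(); c,im=wshot("w11"); M=masks(im)
for b in blobs(M["brass"],(180,290,200,440),150): print("pad",b[0].round(1),b[1][:4],onz(c,*b[0],.058).round(4))
for b in blobs(M["red"],(225,330,270,370),150):
    p=b[2]; print(b[1])
    for v in (b[1][1]+8,b[1][1]+20):
        q=p[p[:,1]==v][:,0]; print("edges",onz(c,q.min(),v,.136).round(4),onz(c,q.max(),v,.136).round(4))
```

```text
t 64.78 pos [0.5041 0.0019 0.1296] ori [-1.7999e+02 -3.0000e-02  1.7999e+02] F [ 0.28  0.48 -0.44] op 0.0138 gf 30.0 j [  22.6    9.6  -28.2    0.   -52.2 -112.6]
pad [432.3 243.5] [429 220   8  46] [0.5002 0.0726 0.058 ]
pad [320.5 232.7] [310 222  22  23] [0.4932 0.0032 0.058 ]
pad [382.3 243.2] [371 222  24  44] [0.5    0.0416 0.058 ]
[ 302  250   35   56 1791]
edges [ 0.4847 -0.0048  0.136 ] [0.4848 0.0094 0.136 ]
edges [ 0.49   -0.0044  0.136 ] [0.49  0.009 0.136]
```

>>> {"api": "play_rows", "payload": {"motion": [{"x": 0.06,"y": 0,"z": 0.5,"rx": 0,"ry": 0,"rz": 0},{"x": 0,"y": 0,"z": 0.6,"rx": 0,"ry": 0,"rz": 0},{"x": 0,"y": 0,"z": 0.6,"rx": 0,"ry": 0,"rz": 0},{"x": 0,"y": 0,"z": 0.6,"rx": 0,"ry": 0,"rz": 0},{"x": 0,"y": 0,"z": 0.3,"rx": 0,"ry": 0,"rz": 0},{"x": 0,"y": 0,"z": 0,"rx": 0,"ry": 0,"rz": 0}]}}

```text
clock: 65.58
tool_pos: [0.5027, 0.0038, 0.064]
orientation: [-180.0, -0.1, -179.9]
force: [-0.3, 0.3, -0.5]
opening: 0.0141
gripper_force: 30.0
```

>>> {"api": "play_rows", "payload": {"motion": [{"x": 0,"y": 0,"z": 0.08,"rx": 0,"ry": 0,"rz": 0},{"x": 0,"y": 0,"z": 0,"rx": 0,"ry": 0,"rz": 0}]}}

```text
clock: 65.82
tool_pos: [0.5031, 0.0039, 0.063]
orientation: [180.0, 0.0, -179.9]
force: [-0.6, 0.0, -1.0]
opening: 0.0138
gripper_force: 30.0
```

>>> {"api": "play_rows", "payload": {"motion": [{"x": 0,"y": 0,"z": 0.08,"rx": 0,"ry": 0,"rz": 0},{"x": 0,"y": 0,"z": 0,"rx": 0,"ry": 0,"rz": 0}]}}

```text
clock: 66.08
tool_pos: [0.5032, 0.0039, 0.0611]
orientation: [180.0, 0.0, -179.9]
force: [-0.5, 1.0, 3.3]
opening: 0.0138
gripper_force: 30.0
```

>>> {"api": "play_rows", "payload": {"motion": [{"x": 0,"y": 0,"z": 0.07,"rx": 0,"ry": 0,"rz": 0},{"x": 0,"y": 0,"z": 0,"rx": 0,"ry": 0,"rz": 0}]}}

```text
clock: 66.32
tool_pos: [0.5032, 0.0039, 0.059]
orientation: [180.0, 0.0, -179.9]
force: [-0.6, 0.2, 4.0]
opening: 0.014
gripper_force: 30.0
```

>>> {"api": "play_rows", "payload": {"motion": [{"x": 0,"y": 0,"z": 0,"rx": 0,"ry": 0,"rz": 0},{"x": 0,"y": 0,"z": 0,"rx": 0,"ry": 0,"rz": 0}], "fingers": -0.57}}

```text
clock: 66.58
tool_pos: [0.5026, 0.0037, 0.0586]
orientation: [-180.0, -0.0, -179.9]
force: [-0.4, 0.3, -0.3]
opening: 0.0183
gripper_force: 0.0
```

>>> {"api": "play_rows", "payload": {"motion": [{"x": 0,"y": 0,"z": -0.3,"rx": 0,"ry": 0,"rz": 0},{"x": 0,"y": 0,"z": -0.6,"rx": 0,"ry": 0,"rz": 0},{"x": 0,"y": 0,"z": 0,"rx": 0,"ry": 0,"rz": 0}]}}

```text
clock: 66.95
tool_pos: [0.5041, 0.0042, 0.0832]
orientation: [179.9, 0.2, -179.9]
force: [0.7, 1.2, 0.2]
opening: 0.0186
gripper_force: 0.0
```

>>> {"api": "play_rows", "payload": {"motion": [{"x": 0,"y": 0,"z": 0,"rx": 0,"ry": 0,"rz": 0},{"x": 0,"y": 0,"z": 0,"rx": 0,"ry": 0,"rz": 0},{"x": 0,"y": 0,"z": 0.2,"rx": 0,"ry": 0,"rz": 0},{"x": 0,"y": 0,"z": 0.1,"rx": 0,"ry": 0,"rz": 0},{"x": 0,"y": 0,"z": 0,"rx": 0,"ry": 0,"rz": 0}], "fingers": -1}}

```text
clock: 67.58
tool_pos: [0.5026, 0.0037, 0.0734]
orientation: [-180.0, -0.1, -179.9]
force: [0.4, -0.9, -0.5]
opening: 0.0006
gripper_force: 0.0
```

>>> {"api": "play_rows", "payload": {"motion": [{"x": 0,"y": 0,"z": 0.08,"rx": 0,"ry": 0,"rz": 0},{"x": 0,"y": 0,"z": 0.04,"rx": 0,"ry": 0,"rz": 0},{"x": 0,"y": 0,"z": 0,"rx": 0,"ry": 0,"rz": 0}]}}

```text
clock: 67.95
tool_pos: [0.5029, 0.0038, 0.0709]
orientation: [-180.0, -0.0, -179.9]
force: [-0.3, -0.2, -1.0]
opening: 0.0004
gripper_force: 0.0
```

>>> {"api": "play_rows", "payload": {"motion": [{"x": 0,"y": 0,"z": 0.06,"rx": 0,"ry": 0,"rz": 0},{"x": 0,"y": 0,"z": 0,"rx": 0,"ry": 0,"rz": 0}]}}

```text
clock: 68.2
tool_pos: [0.5031, 0.0039, 0.0696]
orientation: [180.0, 0.0, -179.9]
force: [-0.5, 0.3, 3.0]
opening: 0.0007
gripper_force: 1.2
```

>>> {"api": "play_rows", "payload": {"motion": [{"x": 0,"y": 0,"z": 0.035,"rx": 0,"ry": 0,"rz": 0},{"x": 0,"y": 0,"z": 0,"rx": 0,"ry": 0,"rz": 0}]}}

```text
clock: 68.45
tool_pos: [0.5031, 0.0039, 0.0687]
orientation: [180.0, 0.0, -179.9]
force: [-0.8, 0.4, 4.2]
opening: 0.0003
gripper_force: 2.2
```

>>> {"api": "play_rows", "payload": {"motion": [{"x": 0,"y": 0,"z": 0.02,"rx": 0,"ry": 0,"rz": 0},{"x": 0,"y": 0,"z": 0,"rx": 0,"ry": 0,"rz": 0}]}}

```text
clock: 68.7
tool_pos: [0.5031, 0.0039, 0.0686]
orientation: [-180.0, 0.0, -179.9]
force: [-3.3, 0.7, 9.3]
opening: 0.0003
gripper_force: 4.5
```

All three cells are seated, each to a hard stop at 68.5 mm. Next is the clamp: I turn to yaw -90, go behind its bar beside the tongue, and push it towards the robot.

>>> {"api": "play_rows", "payload": {"motion": [{"x": 0,"y": 0,"z": -0.5,"rx": 0,"ry": 0,"rz": 0},{"x": 0,"y": 0,"z": -1,"rx": 0,"ry": 0,"rz": 0},{"x": 0,"y": -0.41,"z": -1,"rx": 0,"ry": 0,"rz": 0},{"x": 0,"y": -0.41,"z": -1,"rx": 0,"ry": 0,"rz": 0},{"x": 0,"y": -0.41,"z": -1,"rx": 0,"ry": 0,"rz": -0.5},{"x": 0,"y": -0.41,"z": -0.4,"rx": 0,"ry": 0,"rz": 0},{"x": 0,"y": 0,"z": 0,"rx": 0,"ry": 0,"rz": -1},{"x": 0,"y": 0,"z": 0,"rx": 0,"ry": 0,"rz": -1},{"x": 0,"y": 0,"z": 0,"rx": 0,"ry": 0,"rz": -1},{"x": 0,"y": 0,"z": 0,"rx": 0,"ry": 0,"rz": -1},{"x": 0,"y": 0,"z": 0,"rx": 0,"ry": 0,"rz": -1},{"x": 0,"y": 0,"z": 0,"rx": 0,"ry": 0,"rz": -1},{"x": 0,"y": 0,"z": 0,"rx": 0,"ry": 0,"rz": -1},{"x": 0,"y": 0,"z": 0,"rx": 0,"ry": 0,"rz": -1},{"x": 0,"y": 0,"z": 0,"rx": 0,"ry": 0,"rz": -1},{"x": 0,"y": 0,"z": 0,"rx": 0,"ry": 0,"rz": -1},{"x": 0,"y": 0,"z": 0,"rx": 0,"ry": 0,"rz": -1},{"x": 0,"y": 0,"z": 0,"rx": 0,"ry": 0,"rz": -1},{"x": 0,"y": 0,"z": 0,"rx": 0,"ry": 0,"rz": -1},{"x": 0,"y": 0,"z": 0,"rx": 0,"ry": 0,"rz": -1}]}}

```text
clock: 71.2
tool_pos: [0.503, -0.0374, 0.1899]
orientation: [179.9, -0.0, -121.8]
force: [-0.8, -0.2, 0.4]
opening: 0.0005
gripper_force: 0.0
```

>>> {"api": "play_rows", "payload": {"motion": [{"x": 0,"y": 0,"z": 0,"rx": 0,"ry": 0,"rz": -1},{"x": 0,"y": 0,"z": 0,"rx": 0,"ry": 0,"rz": -1},{"x": 0,"y": 0,"z": 0,"rx": 0,"ry": 0,"rz": -1},{"x": 0,"y": 0,"z": 0,"rx": 0,"ry": 0,"rz": -1},{"x": 0,"y": 0,"z": 0,"rx": 0,"ry": 0,"rz": -1},{"x": 0,"y": 0,"z": 0,"rx": 0,"ry": 0,"rz": -1},{"x": 0,"y": 0,"z": 0,"rx": 0,"ry": 0,"rz": -1},{"x": 0,"y": 0,"z": 0,"rx": 0,"ry": 0,"rz": -1},{"x": 0,"y": 0,"z": 0,"rx": 0,"ry": 0,"rz": 0}]}}

```text
clock: 72.32
tool_pos: [0.503, -0.0373, 0.19]
orientation: [179.9, -0.0, -90.0]
force: [0.5, 0.3, 0.5]
opening: 0.0003
gripper_force: 0.0
```

Run:
```python
from h import *
st(); cv2.imwrite("pics/s2.png",cams.snapshot("scene"))
s=cv2.imread("pics/s2.png"); cv2.imwrite("pics/s2c.png",cv2.resize(s[150:350,200:450],None,fx=3,fy=3,interpolation=cv2.INTER_CUBIC))
```

```text
t 72.33 pos [ 0.503  -0.0373  0.19  ] ori [179.94  -0.   -89.95] F [0.54 0.31 0.52] op 0.0003 gf 0.0 j [ 18.1   6.1 -23.5  -0.  -60.5 -18. ]
```

View pics/s2c.png

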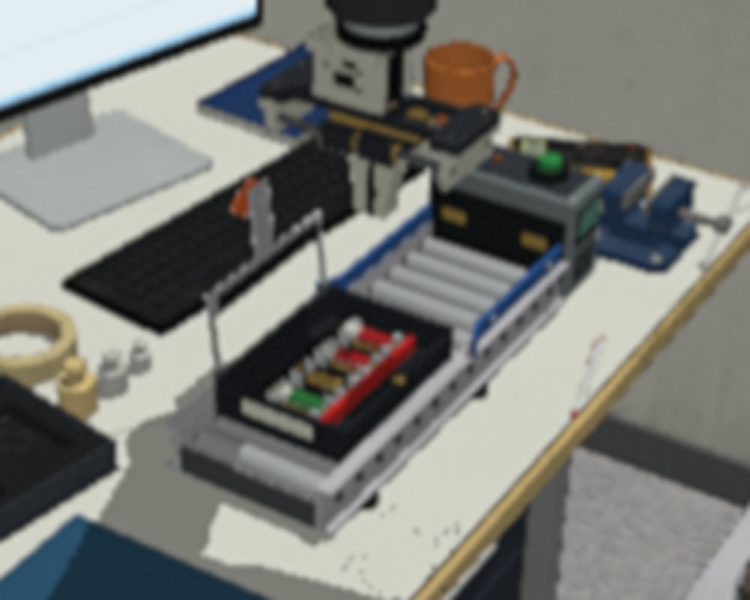

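The scene shows green in seat 0, reds in seats 2 and 3, the clamp upright, and the gripper clear of it on the station side.

>>> {"api": "play_rows", "payload": {"motion": [{"x": 0,"y": -0.98,"z": 0,"rx": 0,"ry": 0,"rz": 0},{"x": 0,"y": -0.98,"z": 0,"rx": 0,"ry": 0,"rz": 0},{"x": 0,"y": -0.98,"z": 0,"rx": 0,"ry": 0,"rz": 0},{"x": 0,"y": -0.98,"z": 0,"rx": 0,"ry": 0,"rz": 0},{"x": 0,"y": -0.98,"z": 0,"rx": 0,"ry": 0,"rz": 0},{"x": 0,"y": 0,"z": 0.78,"rx": 0,"ry": 0,"rz": 0},{"x": 0,"y": 0,"z": 0.78,"rx": 0,"ry": 0,"rz": 0},{"x": 0,"y": 0,"z": 0.78,"rx": 0,"ry": 0,"rz": 0},{"x": 0,"y": 0,"z": 0.78,"rx": 0,"ry": 0,"rz": 0},{"x": 0,"y": 0,"z": 0,"rx": 0,"ry": 0,"rz": 0}]}}

```text
clock: 73.62
tool_pos: [0.6246, -0.0372, 0.1107]
orientation: [179.8, -0.0, -90.0]
force: [-0.2, 0.5, -0.4]
opening: 0.0003
gripper_force: 0.0
```

>>> {"api": "play_rows", "payload": {"motion": [{"x": 0,"y": 0.4,"z": 0,"rx": 0,"ry": 0,"rz": 0},{"x": 0,"y": 0.4,"z": 0,"rx": 0,"ry": 0,"rz": 0},{"x": 0,"y": 0.4,"z": 0,"rx": 0,"ry": 0,"rz": 0},{"x": 0,"y": 0.3,"z": 0,"rx": 0,"ry": 0,"rz": 0}]}}

```text
clock: 74.12
tool_pos: [0.5882, -0.0368, 0.1135]
orientation: [-179.9, 0.0, -89.9]
force: [1.6, 0.3, 0.9]
opening: 0.0007
gripper_force: 0.6
```

>>> {"api": "play_rows", "payload": {"motion": [{"x": 0,"y": 0.3,"z": 0,"rx": 0,"ry": 0,"rz": 0},{"x": 0,"y": 0.3,"z": 0,"rx": 0,"ry": 0,"rz": 0},{"x": 0,"y": 0.3,"z": 0,"rx": 0,"ry": 0,"rz": 0},{"x": 0,"y": 0.3,"z": 0,"rx": 0,"ry": 0,"rz": 0}]}}

```text
clock: 74.62
tool_pos: [0.5578, -0.037, 0.1124]
orientation: [180.0, -0.0, -89.9]
force: [1.1, -0.3, -0.7]
opening: 0.0003
gripper_force: 0.8
```

>>> {"api": "play_rows", "payload": {"motion": [{"x": 0,"y": 0.3,"z": 0,"rx": 0,"ry": 0,"rz": 0},{"x": 0,"y": 0.3,"z": 0,"rx": 0,"ry": 0,"rz": 0},{"x": 0,"y": 0,"z": 0,"rx": 0,"ry": 0,"rz": 0},{"x": 0,"y": -0.3,"z": -0.5,"rx": 0,"ry": 0,"rz": 0},{"x": 0,"y": 0,"z": -1,"rx": 0,"ry": 0,"rz": 0},{"x": 0,"y": 0.5,"z": -0.5,"rx": 0,"ry": 0,"rz": 0},{"x": 0,"y": 0.8,"z": 0,"rx": 0,"ry": 0,"rz": 0},{"x": 0,"y": 0.8,"z": 0,"rx": 0,"ry": 0,"rz": 0},{"x": 0,"y": 0,"z": 0,"rx": 0,"ry": 0,"rz": 0}]}}

```text
clock: 75.75
tool_pos: [0.497, -0.0372, 0.1631]
orientation: [-180.0, 0.0, -89.9]
force: [-0.0, -0.3, 0.3]
opening: 0.0005
gripper_force: 0.0
```

Run:
```python
from h import *
st(); s=cams.snapshot("scene"); cv2.imwrite("pics/s3c.png",cv2.resize(s[150:350,200:450],None,fx=3,fy=3,interpolation=cv2.INTER_CUBIC))
```

```text
t 75.75 pos [ 0.497  -0.0372  0.1631] ori [-1.7998e+02  3.0000e-02 -8.9870e+01] F [-0.01 -0.33  0.26] op 0.0005 gf 0.0 j [ 18.3   6.9 -26.4  -0.  -56.6 -18.2]
```

View pics/s3c.png

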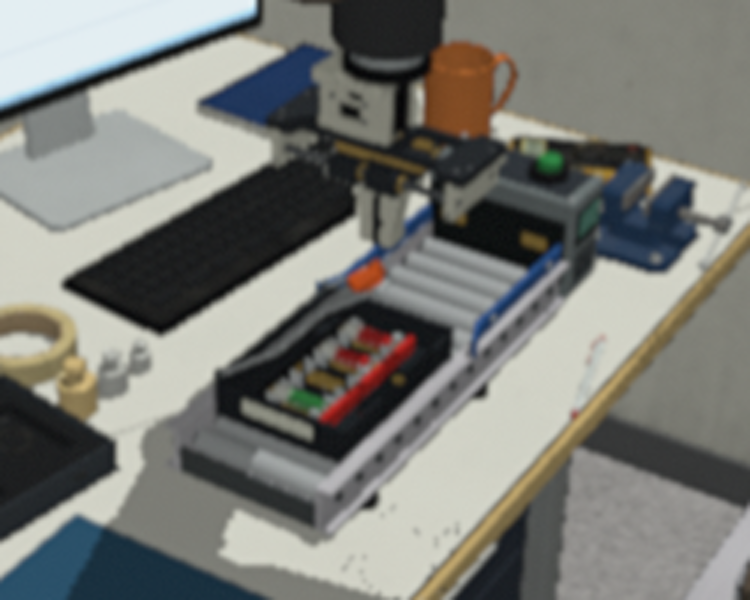

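The clamp now leans at about 0.6 rad over the carrier, with the orange wing at (366,276). I press it down from above.

>>> {"api": "play_rows", "payload": {"motion": [{"x": 0,"y": -0.3,"z": 0.6,"rx": 0,"ry": 0,"rz": 0},{"x": 0,"y": 0,"z": 0.6,"rx": 0,"ry": 0,"rz": 0},{"x": 0,"y": 0,"z": 0.6,"rx": 0,"ry": 0,"rz": 0},{"x": 0,"y": 0,"z": 0.6,"rx": 0,"ry": 0,"rz": 0},{"x": 0,"y": 0,"z": 0.5,"rx": 0,"ry": 0,"rz": 0},{"x": 0,"y": 0,"z": 0.2,"rx": 0,"ry": 0,"rz": 0},{"x": 0,"y": 0,"z": 0,"rx": 0,"ry": 0,"rz": 0}]}}

```text
clock: 76.68
tool_pos: [0.5059, -0.0371, 0.0848]
orientation: [180.0, -0.0, -89.9]
force: [-0.0, -0.4, 0.6]
opening: 0.0
gripper_force: 0.0
```

>>> {"api": "play_rows", "payload": {"motion": [{"x": 0,"y": 0,"z": 0.1,"rx": 0,"ry": 0,"rz": 0},{"x": 0,"y": 0,"z": 0,"rx": 0,"ry": 0,"rz": 0}]}}

```text
clock: 76.92
tool_pos: [0.5061, -0.0371, 0.0828]
orientation: [-180.0, 0.0, -89.9]
force: [0.5, 0.1, 0.1]
opening: 0.0002
gripper_force: 0.0
```

>>> {"api": "play_rows", "payload": {"motion": [{"x": 0,"y": 0,"z": 0.1,"rx": 0,"ry": 0,"rz": 0},{"x": 0,"y": 0,"z": 0,"rx": 0,"ry": 0,"rz": 0}]}}

```text
clock: 77.18
tool_pos: [0.5058, -0.0371, 0.08]
orientation: [180.0, 0.0, -89.9]
force: [-0.5, -0.2, -0.1]
opening: 0.0005
gripper_force: 0.0
```

>>> {"api": "play_rows", "payload": {"motion": [{"x": 0,"y": 0,"z": 0.07,"rx": 0,"ry": 0,"rz": 0},{"x": 0,"y": 0,"z": 0,"rx": 0,"ry": 0,"rz": 0}]}}

```text
clock: 77.42
tool_pos: [0.5061, -0.0372, 0.0791]
orientation: [-180.0, -0.0, -89.9]
force: [-3.4, 0.2, 9.2]
opening: 0.0002
gripper_force: 4.4
```

The clamp is shut (firm stop at 79 mm). Next I look at the wing.

>>> {"api": "play_rows", "payload": {"motion": [{"x": 0,"y": 0,"z": -0.8,"rx": 0,"ry": 0,"rz": 0},{"x": 0,"y": 0,"z": -1,"rx": 0,"ry": 0,"rz": 0},{"x": -0.87,"y": 0.65,"z": -1,"rx": 0,"ry": 0,"rz": 0},{"x": -0.87,"y": 0.65,"z": -1,"rx": 0,"ry": 0,"rz": 0},{"x": -0.87,"y": 0.65,"z": -0.5,"rx": 0,"ry": 0,"rz": 0},{"x": -0.87,"y": 0.65,"z": 0,"rx": 0,"ry": 0,"rz": 0},{"x": 0,"y": 0,"z": 0,"rx": 0,"ry": 0,"rz": 0}], "fingers": -0.3}}

```text
clock: 78.3
tool_pos: [0.44, 0.0507, 0.1862]
orientation: [-179.9, 0.0, -89.8]
force: [0.6, -0.0, -0.7]
opening: 0.031
gripper_force: 0.0
```

```bash
cat >> h.py <<'E'
def wing(c,im,box=(0,330,150,500),z=.097):
    H,S,V=cv2.split(cv2.cvtColor(im,cv2.COLOR_BGR2HSV))
    b=max(blobs((H>3)&(H<14)&(S>150)&(V>120),box,30),key=lambda b:b[1][4])
    pts=np.array([onz(c,*q,z)[:2] for q in b[2]],np.float32)*1000
    r=cv2.minAreaRect(pts); q=cv2.boxPoints(r); e=[q[1]-q[0],q[2]-q[1]]; L=max(e,key=lambda v:np.hypot(*v))
    print("wing px",b[0].round(0),"rect centre mm",np.round(r[0],1),"size",np.round(r[1],1),"axis deg mod180",round(np.degrees(np.arctan2(L[1],L[0]))%180,1))
E
python3 - <<'E'
from h import *
st(); c,im=wshot("w12"); wing(c,im)
E
```

```text
t 78.3 pos [0.44   0.0507 0.1862] ori [-1.7995e+02  5.0000e-02 -8.9760e+01] F [ 0.61 -0.01 -0.65] op 0.031 gf 0.0 j [ 32.2  -0.  -30.6  -0.  -59.3 -32. ]
wing px [317. 198.] rect centre mm [441.2  21.7] size [32.3 20.5] axis deg mod180 85.0
```

View pics/w12.png

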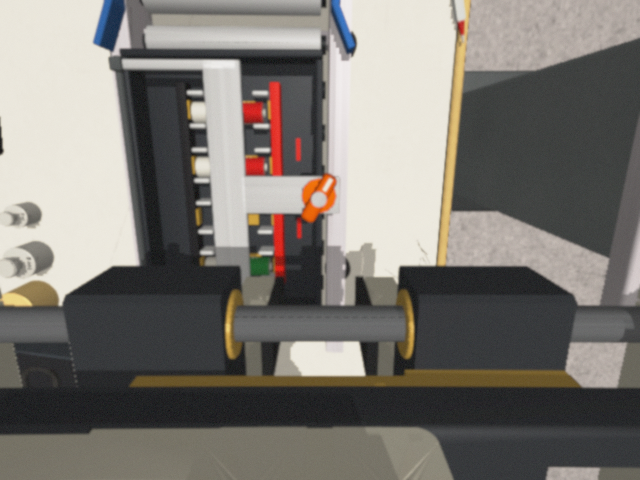

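The wrist view shows the clamp bar across all three cells, with reds and green under it. The wing is at (320,197), its axis running from (308,218) to (333,177), so about 59° in world. I line up with it at yaw 59.

>>> {"api": "play_rows", "payload": {"motion": [{"x": 0.57,"y": -0.04,"z": 0,"rx": 0,"ry": 0,"rz": 0},{"x": 0.57,"y": 0,"z": 0,"rx": 0,"ry": 0,"rz": 0},{"x": 0,"y": 0,"z": 0,"rx": 0,"ry": 0,"rz": -1},{"x": 0,"y": 0,"z": 0,"rx": 0,"ry": 0,"rz": -1},{"x": 0,"y": 0,"z": 0,"rx": 0,"ry": 0,"rz": -1},{"x": 0,"y": 0,"z": 0,"rx": 0,"ry": 0,"rz": -1},{"x": 0,"y": 0,"z": 0,"rx": 0,"ry": 0,"rz": -1},{"x": 0,"y": 0,"z": 0,"rx": 0,"ry": 0,"rz": -1},{"x": 0,"y": 0,"z": 0,"rx": 0,"ry": 0,"rz": -1},{"x": 0,"y": 0,"z": 0,"rx": 0,"ry": 0,"rz": -1},{"x": 0,"y": 0,"z": 0,"rx": 0,"ry": 0,"rz": -1},{"x": 0,"y": 0,"z": 0,"rx": 0,"ry": 0,"rz": -1},{"x": 0,"y": 0,"z": 0,"rx": 0,"ry": 0,"rz": -1},{"x": 0,"y": 0,"z": 0,"rx": 0,"ry": 0,"rz": -1},{"x": 0,"y": 0,"z": 0,"rx": 0,"ry": 0,"rz": -1},{"x": 0,"y": 0,"z": 0,"rx": 0,"ry": 0,"rz": -1},{"x": 0,"y": 0,"z": 0,"rx": 0,"ry": 0,"rz": -1},{"x": 0,"y": 0,"z": 0,"rx": 0,"ry": 0,"rz": -1},{"x": 0,"y": 0,"z": 0,"rx": 0,"ry": 0,"rz": -1},{"x": 0,"y": 0,"z": 0,"rx": 0,"ry": 0,"rz": -1}]}}

```text
clock: 80.85
tool_pos: [0.4418, 0.0198, 0.1855]
orientation: [180.0, 0.0, -17.8]
force: [-0.0, 0.8, -0.2]
opening: 0.0308
gripper_force: 0.0
```

>>> {"api": "play_rows", "payload": {"motion": [{"x": 0,"y": 0,"z": 0,"rx": 0,"ry": 0,"rz": -1},{"x": 0,"y": 0,"z": 0,"rx": 0,"ry": 0,"rz": -1},{"x": 0,"y": 0,"z": 0,"rx": 0,"ry": 0,"rz": -1},{"x": 0,"y": 0,"z": 0,"rx": 0,"ry": 0,"rz": -1},{"x": 0,"y": 0,"z": 0,"rx": 0,"ry": 0,"rz": -1},{"x": 0,"y": 0,"z": 0,"rx": 0,"ry": 0,"rz": -1},{"x": 0,"y": 0,"z": 0,"rx": 0,"ry": 0,"rz": -1},{"x": 0,"y": 0,"z": 0,"rx": 0,"ry": 0,"rz": -1},{"x": 0,"y": 0,"z": 0,"rx": 0,"ry": 0,"rz": -1},{"x": 0,"y": 0,"z": 0,"rx": 0,"ry": 0,"rz": -1},{"x": 0,"y": 0,"z": 0,"rx": 0,"ry": 0,"rz": -1},{"x": 0,"y": 0,"z": 0,"rx": 0,"ry": 0,"rz": -1},{"x": 0,"y": 0,"z": 0,"rx": 0,"ry": 0,"rz": -1},{"x": 0,"y": 0,"z": 0,"rx": 0,"ry": 0,"rz": -1},{"x": 0,"y": 0,"z": 0,"rx": 0,"ry": 0,"rz": -1},{"x": 0,"y": 0,"z": 0,"rx": 0,"ry": 0,"rz": -1},{"x": 0,"y": 0,"z": 0,"rx": 0,"ry": 0,"rz": -1},{"x": 0,"y": 0,"z": 0,"rx": 0,"ry": 0,"rz": -1},{"x": 0,"y": 0,"z": 0,"rx": 0,"ry": 0,"rz": -1},{"x": 0,"y": 0,"z": 0,"rx": 0,"ry": 0,"rz": 0}]}}

```text
clock: 83.35
tool_pos: [0.4418, 0.0201, 0.1856]
orientation: [-180.0, 0.0, 58.0]
force: [-0.6, 0.6, 0.2]
opening: 0.0306
gripper_force: 0.0
```

Run:
```python
from h import *
st(); c,im=wshot("w13"); wing(c,im)
cv2.imwrite("pics/w13c.png",cv2.resize(im[140:300,230:410],None,fx=4,fy=3.5,interpolation=cv2.INTER_CUBIC))
```

```text
t 83.35 pos [0.4418 0.0201 0.1856] ori [-1.7998e+02  3.0000e-02  5.8010e+01] F [-0.64  0.6   0.22] op 0.0306 gf 0.0 j [ 28.3   0.  -30.7   0.  -59.3 119.7]
wing px [317. 235.] rect centre mm [441.9  23.5] size [33. 20.] axis deg mod180 57.3
```

View pics/w13c.png

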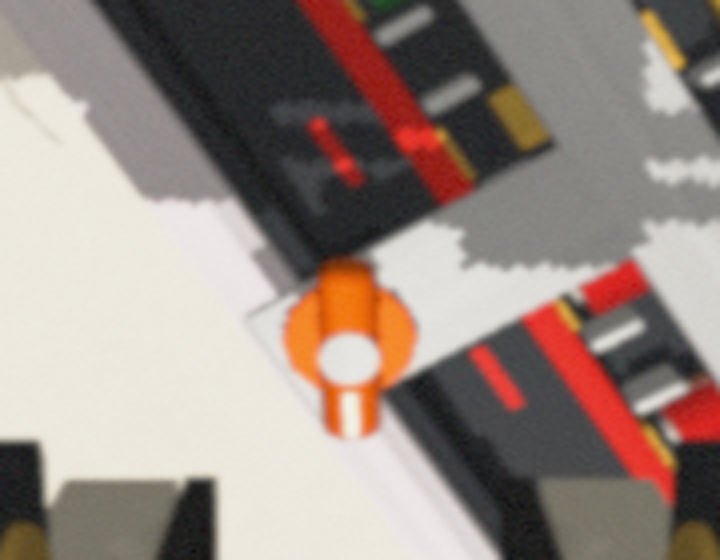

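The wing is upright in the picture and centred at px (317,241), so it lines up with the tool. I descend, grip and turn clockwise.

>>> {"api": "play_rows", "payload": {"motion": [{"x": 0.08,"y": -0.04,"z": 0.8,"rx": 0,"ry": 0,"rz": 0},{"x": 0,"y": 0,"z": 0.8,"rx": 0,"ry": 0,"rz": 0},{"x": 0,"y": 0,"z": 0.8,"rx": 0,"ry": 0,"rz": 0},{"x": 0,"y": 0,"z": 0.8,"rx": 0,"ry": 0,"rz": 0},{"x": 0,"y": 0,"z": 0.75,"rx": 0,"ry": 0,"rz": 0},{"x": 0,"y": 0,"z": 0,"rx": 0,"ry": 0,"rz": 0}]}}

```text
clock: 84.15
tool_pos: [0.4411, 0.0226, 0.086]
orientation: [-179.9, 0.2, 58.0]
force: [-0.1, -0.0, 0.5]
opening: 0.0307
gripper_force: 0.0
```

>>> {"api": "play_rows", "payload": {"motion": [{"x": 0,"y": 0,"z": 0,"rx": 0,"ry": 0,"rz": 0},{"x": 0,"y": 0,"z": 0,"rx": 0,"ry": 0,"rz": 0},{"x": 0,"y": 0,"z": 0,"rx": 0,"ry": 0,"rz": 0},{"x": 0,"y": 0,"z": 0,"rx": 0,"ry": 0,"rz": 0}], "fingers": -1}}

```text
clock: 84.65
tool_pos: [0.4423, 0.0236, 0.0876]
orientation: [180.0, -0.0, 58.1]
force: [-1.9, -0.3, 4.7]
opening: 0.0094
gripper_force: 30.0
```

>>> {"api": "play_rows", "payload": {"motion": [{"x": 0,"y": 0,"z": 0,"rx": 0,"ry": 0,"rz": 1},{"x": 0,"y": 0,"z": 0,"rx": 0,"ry": 0,"rz": 1},{"x": 0,"y": 0,"z": 0,"rx": 0,"ry": 0,"rz": 1},{"x": 0,"y": 0,"z": 0,"rx": 0,"ry": 0,"rz": 1},{"x": 0,"y": 0,"z": 0,"rx": 0,"ry": 0,"rz": 1},{"x": 0,"y": 0,"z": 0,"rx": 0,"ry": 0,"rz": 1},{"x": 0,"y": 0,"z": 0,"rx": 0,"ry": 0,"rz": 1},{"x": 0,"y": 0,"z": 0,"rx": 0,"ry": 0,"rz": 1},{"x": 0,"y": 0,"z": 0,"rx": 0,"ry": 0,"rz": 1},{"x": 0,"y": 0,"z": 0,"rx": 0,"ry": 0,"rz": 1},{"x": 0,"y": 0,"z": 0,"rx": 0,"ry": 0,"rz": 1},{"x": 0,"y": 0,"z": 0,"rx": 0,"ry": 0,"rz": 1}]}}

```text
clock: 86.15
tool_pos: [0.4434, 0.0237, 0.0877]
orientation: [180.0, -0.2, 10.0]
force: [3.1, -1.7, 0.1]
opening: 0.0099
gripper_force: 30.0
```

>>> {"api": "play_rows", "payload": {"motion": [{"x": 0,"y": 0,"z": 0,"rx": 0,"ry": 0,"rz": 1},{"x": 0,"y": 0,"z": 0,"rx": 0,"ry": 0,"rz": 1},{"x": 0,"y": 0,"z": 0,"rx": 0,"ry": 0,"rz": 1},{"x": 0,"y": 0,"z": 0,"rx": 0,"ry": 0,"rz": 1},{"x": 0,"y": 0,"z": 0,"rx": 0,"ry": 0,"rz": 1},{"x": 0,"y": 0,"z": 0,"rx": 0,"ry": 0,"rz": 1},{"x": 0,"y": 0,"z": 0,"rx": 0,"ry": 0,"rz": 1},{"x": 0,"y": 0,"z": 0,"rx": 0,"ry": 0,"rz": 1},{"x": 0,"y": 0,"z": 0,"rx": 0,"ry": 0,"rz": 1},{"x": 0,"y": 0,"z": 0,"rx": 0,"ry": 0,"rz": 1},{"x": 0,"y": 0,"z": 0,"rx": 0,"ry": 0,"rz": 1},{"x": 0,"y": 0,"z": 0,"rx": 0,"ry": 0,"rz": 1},{"x": 0,"y": 0,"z": 0,"rx": 0,"ry": 0,"rz": 0}]}}

```text
clock: 87.78
tool_pos: [0.4428, 0.0236, 0.0876]
orientation: [-179.9, -0.1, -37.8]
force: [1.8, -1.8, 4.0]
opening: 0.0095
gripper_force: 30.0
```

```bash
python3 -c "
from h import *
o=st(); print(o['moment'])"
```

```text
t 87.78 pos [0.4428 0.0236 0.0876] ori [-1.7993e+02 -7.0000e-02 -3.7830e+01] F [ 1.8  -1.84  4.03] op 0.0095 gf 30.0 j [ 28.7   7.  -38.4   0.1 -44.5  23.4]
[-0.78599083 -0.69805168 -0.004808  ]
```

>>> {"api": "play_rows", "payload": {"motion": [{"x": 0,"y": 0,"z": 0,"rx": 0,"ry": 0,"rz": 1},{"x": 0,"y": 0,"z": 0,"rx": 0,"ry": 0,"rz": 0.8},{"x": 0,"y": 0,"z": 0,"rx": 0,"ry": 0,"rz": 0}]}}

```text
clock: 88.15
tool_pos: [0.4426, 0.0236, 0.0876]
orientation: [-179.9, -0.0, -45.0]
force: [1.5, -2.0, 4.8]
opening: 0.0096
gripper_force: 30.0
```

```bash
python3 -c "
from h import *
o=st(); print(o['moment'])"
```

```text
t 88.15 pos [0.4426 0.0236 0.0876] ori [-1.7994e+02 -5.0000e-02 -4.4950e+01] F [ 1.48 -2.03  4.78] op 0.0096 gf 30.0 j [ 28.7   7.  -38.4   0.  -44.5  16.3]
[-0.78949564 -0.49749431 -0.01806986]
```

>>> {"api": "play_rows", "payload": {"motion": [{"x": 0,"y": 0,"z": 0,"rx": 0,"ry": 0,"rz": 1},{"x": 0,"y": 0,"z": 0,"rx": 0,"ry": 0,"rz": 0}]}}

```text
clock: 88.4
tool_pos: [0.4425, 0.0235, 0.0875]
orientation: [-180.0, -0.0, -48.9]
force: [1.0, -2.5, 5.2]
opening: 0.0094
gripper_force: 30.0
```

```bash
python3 -c "
from h import *
o=st(); print(o['moment'])"
```

```text
t 88.4 pos [0.4425 0.0235 0.0875] ori [-1.7995e+02 -4.0000e-02 -4.8940e+01] F [ 1.   -2.47  5.17] op 0.0094 gf 30.0 j [ 28.7   7.  -38.4   0.  -44.5  12.3]
[-0.72662471 -0.26472988  0.23764811]
```

>>> {"api": "play_rows", "payload": {"motion": [{"x": 0,"y": 0,"z": 0,"rx": 0,"ry": 0,"rz": 0.5},{"x": 0,"y": 0,"z": 0,"rx": 0,"ry": 0,"rz": 0}]}}

```text
clock: 88.65
tool_pos: [0.4425, 0.0236, 0.0875]
orientation: [-180.0, -0.0, -50.9]
force: [1.2, -2.0, 5.7]
opening: 0.0098
gripper_force: 30.4
```

```bash
python3 -c "
from h import *
o=st(); print(o['moment'])"
```

```text
t 88.65 pos [0.4425 0.0236 0.0875] ori [-1.7995e+02 -4.0000e-02 -5.0890e+01] F [ 1.2  -1.98  5.72] op 0.0098 gf 30.4 j [ 28.7   7.  -38.4   0.  -44.5  10.4]
[-0.53782732 -0.25051968  0.44866145]
```

The lock is at its stop: the moment jumped from 0.02 to 0.45 N m at 48.9° after about 105° of turning. I release and go behind the carrier's rear wall.

>>> {"api": "play_rows", "payload": {"motion": [{"x": 0,"y": 0,"z": 0,"rx": 0,"ry": 0,"rz": 0},{"x": 0,"y": 0,"z": 0,"rx": 0,"ry": 0,"rz": 0},{"x": 0,"y": 0,"z": -0.5,"rx": 0,"ry": 0,"rz": 0},{"x": 0,"y": 0,"z": -1,"rx": 0,"ry": 0,"rz": 0},{"x": 0,"y": 0,"z": -1,"rx": 0,"ry": 0,"rz": 0.98},{"x": 0,"y": 0,"z": -1,"rx": 0,"ry": 0,"rz": 0.98},{"x": 0,"y": 0,"z": -0.5,"rx": 0,"ry": 0,"rz": 0.98},{"x": 0,"y": 0,"z": 0,"rx": 0,"ry": 0,"rz": 0.98},{"x": 0,"y": 0,"z": 0,"rx": 0,"ry": 0,"rz": 0.98},{"x": 0,"y": 0,"z": 0,"rx": 0,"ry": 0,"rz": 0.98},{"x": 0,"y": 0,"z": 0,"rx": 0,"ry": 0,"rz": 0.98},{"x": 0,"y": 0,"z": 0,"rx": 0,"ry": 0,"rz": 0.98},{"x": 0,"y": 0,"z": 0,"rx": 0,"ry": 0,"rz": 0.98},{"x": 0,"y": 0,"z": 0,"rx": 0,"ry": 0,"rz": 0.98},{"x": -0.97,"y": -0.48,"z": 0,"rx": 0,"ry": 0,"rz": 0},{"x": -0.97,"y": -0.48,"z": 0,"rx": 0,"ry": 0,"rz": 0},{"x": -0.97,"y": -0.48,"z": 0,"rx": 0,"ry": 0,"rz": 0},{"x": -0.97,"y": -0.48,"z": 0,"rx": 0,"ry": 0,"rz": 0},{"x": -0.97,"y": -0.48,"z": 0,"rx": 0,"ry": 0,"rz": 0},{"x": -0.2,"y": 0,"z": 0,"rx": 0,"ry": 0,"rz": 0}], "fingers": -0.3}}

```text
clock: 91.15
tool_pos: [0.5035, 0.1515, 0.1865]
orientation: [180.0, -0.0, -90.2]
force: [-0.8, -1.1, -0.3]
opening: 0.0308
gripper_force: 0.0
```

Run:
```python
from h import *
st(); c,im=wshot("w14"); wing(c,im,(0,260,200,500))
```

```text
t 91.15 pos [0.5035 0.1515 0.1865] ori [ 1.7997e+02 -3.0000e-02 -9.0200e+01] F [-0.8  -1.08 -0.26] op 0.0308 gf 0.0 j [ 38.1   8.3 -21.4   0.  -60.4 -38.3]
wing px [412.  48.] rect centre mm [449.5  34.4] size [ 8.  19.6] axis deg mod180 132.2
```

View pics/w14.png

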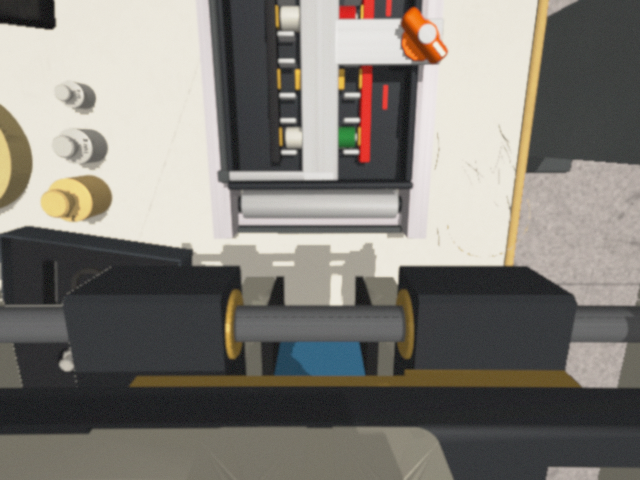

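The wing axis now reads about 132°, as expected for tight. The clamp lies flat over the cells and the rear wall is at row ~187.

Run:
```python
from h import *
c=ldc("w14")
for u,v,z in((320,190,.076),(228,187,.076),(412,187,.076),(320,230,.032),(215,238,.05),(424,238,.05)): print((u,v),onz(c,u,v,z).round(4))
```

```text
(320, 190) [0.5031 0.1198 0.076 ]
(228, 187) [0.5674 0.1175 0.076 ]
(412, 187) [0.4389 0.118  0.076 ]
(320, 230) [0.5032 0.1592 0.032 ]
(215, 238) [0.5865 0.1611 0.05  ]
(424, 238) [0.4208 0.1618 0.05  ]
```

>>> {"api": "play_rows", "payload": {"motion": [{"x": 0,"y": 0,"z": 0.9,"rx": 0,"ry": 0,"rz": 0},{"x": 0,"y": 0,"z": 0.9,"rx": 0,"ry": 0,"rz": 0},{"x": 0,"y": 0,"z": 0.9,"rx": 0,"ry": 0,"rz": 0},{"x": 0,"y": 0,"z": 0.9,"rx": 0,"ry": 0,"rz": 0},{"x": 0,"y": 0,"z": 0.9,"rx": 0,"ry": 0,"rz": 0},{"x": 0,"y": 0,"z": 0.9,"rx": 0,"ry": 0,"rz": 0},{"x": 0,"y": 0,"z": 0,"rx": 0,"ry": 0,"rz": 0}], "fingers": -1}}

```text
clock: 92.08
tool_pos: [0.5014, 0.1485, 0.0508]
orientation: [179.8, -0.1, -90.3]
force: [-0.2, 0.7, 0.2]
opening: 0.0005
gripper_force: 0.0
```

>>> {"api": "play_rows", "payload": {"motion": [{"x": 0.3,"y": 0,"z": 0,"rx": 0,"ry": 0,"rz": 0},{"x": 0.2,"y": 0,"z": 0,"rx": 0,"ry": 0,"rz": 0},{"x": 0.15,"y": 0,"z": 0,"rx": 0,"ry": 0,"rz": 0},{"x": 0.15,"y": 0,"z": 0,"rx": 0,"ry": 0,"rz": 0},{"x": 0.15,"y": 0,"z": 0,"rx": 0,"ry": 0,"rz": 0},{"x": 0.2,"y": 0,"z": 0,"rx": 0,"ry": 0,"rz": 0},{"x": 0.2,"y": 0,"z": 0,"rx": 0,"ry": 0,"rz": 0},{"x": 0.2,"y": 0,"z": 0,"rx": 0,"ry": 0,"rz": 0}]}}

```text
clock: 93.08
tool_pos: [0.5028, 0.1106, 0.0522]
orientation: [-180.0, 0.0, -90.3]
force: [1.1, 2.5, 1.1]
opening: 0.0005
gripper_force: 1.1
```

>>> {"api": "play_rows", "payload": {"motion": [{"x": 0.25,"y": 0,"z": 0,"rx": 0,"ry": 0,"rz": 0},{"x": 0.25,"y": 0,"z": 0,"rx": 0,"ry": 0,"rz": 0},{"x": 0.25,"y": 0,"z": 0,"rx": 0,"ry": 0,"rz": 0},{"x": 0.25,"y": 0,"z": 0,"rx": 0,"ry": 0,"rz": 0},{"x": 0.25,"y": 0,"z": 0,"rx": 0,"ry": 0,"rz": 0},{"x": 0.25,"y": 0,"z": 0,"rx": 0,"ry": 0,"rz": 0},{"x": 0.25,"y": 0,"z": 0,"rx": 0,"ry": 0,"rz": 0},{"x": 0.25,"y": 0,"z": 0,"rx": 0,"ry": 0,"rz": 0},{"x": 0.25,"y": 0,"z": 0,"rx": 0,"ry": 0,"rz": 0},{"x": 0.25,"y": 0,"z": 0,"rx": 0,"ry": 0,"rz": 0}]}}

```text
clock: 94.32
tool_pos: [0.502, 0.0477, 0.052]
orientation: [180.0, -0.0, -90.3]
force: [1.9, 2.6, 0.1]
opening: 0.0006
gripper_force: 1.1
```

>>> {"api": "play_rows", "payload": {"motion": [{"x": 0.25,"y": 0,"z": 0,"rx": 0,"ry": 0,"rz": 0},{"x": 0.25,"y": 0,"z": 0,"rx": 0,"ry": 0,"rz": 0},{"x": 0.25,"y": 0,"z": 0,"rx": 0,"ry": 0,"rz": 0},{"x": 0.25,"y": 0,"z": 0,"rx": 0,"ry": 0,"rz": 0},{"x": 0.25,"y": 0,"z": 0,"rx": 0,"ry": 0,"rz": 0},{"x": 0.25,"y": 0,"z": 0,"rx": 0,"ry": 0,"rz": 0},{"x": 0.25,"y": 0,"z": 0,"rx": 0,"ry": 0,"rz": 0},{"x": 0.25,"y": 0,"z": 0,"rx": 0,"ry": 0,"rz": 0},{"x": 0.25,"y": 0,"z": 0,"rx": 0,"ry": 0,"rz": 0},{"x": 0.25,"y": 0,"z": 0,"rx": 0,"ry": 0,"rz": 0},{"x": 0.25,"y": 0,"z": 0,"rx": 0,"ry": 0,"rz": 0},{"x": 0.2,"y": 0,"z": 0,"rx": 0,"ry": 0,"rz": 0}]}}

```text
clock: 95.82
tool_pos: [0.5016, -0.026, 0.052]
orientation: [180.0, -0.0, -90.3]
force: [1.1, 2.6, -0.3]
opening: 0.0004
gripper_force: 1.1
```

>>> {"api": "play_rows", "payload": {"motion": [{"x": 0.15,"y": 0,"z": 0,"rx": 0,"ry": 0,"rz": 0},{"x": 0.15,"y": 0,"z": 0,"rx": 0,"ry": 0,"rz": 0},{"x": 0.15,"y": 0,"z": 0,"rx": 0,"ry": 0,"rz": 0},{"x": 0.1,"y": 0,"z": 0,"rx": 0,"ry": 0,"rz": 0},{"x": 0.1,"y": 0,"z": 0,"rx": 0,"ry": 0,"rz": 0},{"x": 0,"y": 0,"z": 0,"rx": 0,"ry": 0,"rz": 0}]}}

```text
clock: 96.58
tool_pos: [0.5011, -0.0423, 0.0519]
orientation: [179.9, -0.0, -90.3]
force: [0.2, -0.6, 0.2]
opening: 0.0005
gripper_force: 0.0
```

>>> {"api": "play_rows", "payload": {"motion": [{"x": 0.1,"y": 0,"z": 0,"rx": 0,"ry": 0,"rz": 0},{"x": 0.1,"y": 0,"z": 0,"rx": 0,"ry": 0,"rz": 0},{"x": 0,"y": 0,"z": 0,"rx": 0,"ry": 0,"rz": 0}]}}

```text
clock: 96.95
tool_pos: [0.5015, -0.0472, 0.052]
orientation: [180.0, -0.0, -90.3]
force: [0.4, 0.1, -0.0]
opening: 0.0007
gripper_force: 0.0
```

>>> {"api": "play_rows", "payload": {"motion": [{"x": 0.08,"y": 0,"z": 0,"rx": 0,"ry": 0,"rz": 0},{"x": 0.08,"y": 0,"z": 0,"rx": 0,"ry": 0,"rz": 0},{"x": 0.08,"y": 0,"z": 0,"rx": 0,"ry": 0,"rz": 0}]}}

```text
clock: 97.32
tool_pos: [0.5016, -0.0529, 0.0521]
orientation: [-180.0, 0.0, -90.3]
force: [-0.6, 1.9, -0.5]
opening: 0.0002
gripper_force: 1.0
```

>>> {"api": "play_rows", "payload": {"motion": [{"x": 0.08,"y": 0,"z": 0,"rx": 0,"ry": 0,"rz": 0},{"x": 0.06,"y": 0,"z": 0,"rx": 0,"ry": 0,"rz": 0}]}}

```text
clock: 97.58
tool_pos: [0.5016, -0.0565, 0.0521]
orientation: [-180.0, 0.0, -90.3]
force: [-1.4, 2.5, -0.1]
opening: 0.0005
gripper_force: 1.0
```

>>> {"api": "play_rows", "payload": {"motion": [{"x": 0.06,"y": 0,"z": 0,"rx": 0,"ry": 0,"rz": 0},{"x": 0.05,"y": 0,"z": 0,"rx": 0,"ry": 0,"rz": 0}]}}

```text
clock: 97.82
tool_pos: [0.5016, -0.0592, 0.0521]
orientation: [-180.0, 0.0, -90.3]
force: [-1.0, 1.1, -0.4]
opening: 0.0004
gripper_force: 1.0
```

>>> {"api": "play_rows", "payload": {"motion": [{"x": 0.05,"y": 0,"z": 0,"rx": 0,"ry": 0,"rz": 0},{"x": 0.05,"y": 0,"z": 0,"rx": 0,"ry": 0,"rz": 0}]}}

```text
clock: 98.08
tool_pos: [0.5016, -0.0617, 0.0521]
orientation: [-180.0, 0.0, -90.3]
force: [-0.1, 1.7, -0.2]
opening: 0.0004
gripper_force: 1.0
```

>>> {"api": "play_rows", "payload": {"motion": [{"x": 0.05,"y": 0,"z": 0,"rx": 0,"ry": 0,"rz": 0},{"x": 0.05,"y": 0,"z": 0,"rx": 0,"ry": 0,"rz": 0}]}}

```text
clock: 98.32
tool_pos: [0.5016, -0.0641, 0.0521]
orientation: [-180.0, 0.0, -90.3]
force: [0.0, 1.6, 0.2]
opening: 0.0007
gripper_force: 1.0
```

>>> {"api": "play_rows", "payload": {"motion": [{"x": 0.05,"y": 0,"z": 0,"rx": 0,"ry": 0,"rz": 0},{"x": 0.05,"y": 0,"z": 0,"rx": 0,"ry": 0,"rz": 0}]}}

```text
clock: 98.58
tool_pos: [0.5016, -0.0667, 0.0521]
orientation: [-180.0, 0.0, -90.3]
force: [0.7, 1.7, 0.7]
opening: 0.0004
gripper_force: 1.0
```

>>> {"api": "play_rows", "payload": {"motion": [{"x": 0.05,"y": 0,"z": 0,"rx": 0,"ry": 0,"rz": 0},{"x": 0.04,"y": 0,"z": 0,"rx": 0,"ry": 0,"rz": 0}]}}

```text
clock: 98.82
tool_pos: [0.5023, -0.0674, 0.0521]
orientation: [-179.9, 0.1, -90.3]
force: [-0.8, 17.0, 0.6]
opening: 0.0003
gripper_force: 8.6
```

>>> {"api": "play_rows", "payload": {"motion": [{"x": 0.05,"y": 0,"z": 0,"rx": 0,"ry": 0,"rz": 0},{"x": 0.04,"y": 0,"z": 0,"rx": 0,"ry": 0,"rz": 0}]}}

```text
clock: 99.08
tool_pos: [0.5024, -0.0675, 0.0521]
orientation: [-179.9, 0.3, -90.3]
force: [-5.6, 33.5, 4.6]
opening: 0.0007
gripper_force: 16.4
```

The end stop is felt at Y -67.5 mm with a sharp force rise. I back off at once and rise to look.

>>> {"api": "play_rows", "payload": {"motion": [{"x": -0.2,"y": 0,"z": 0,"rx": 0,"ry": 0,"rz": 0},{"x": -0.5,"y": 0,"z": 0,"rx": 0,"ry": 0,"rz": 0},{"x": -0.3,"y": 0,"z": -0.5,"rx": 0,"ry": 0,"rz": 0},{"x": 0,"y": 0,"z": -1,"rx": 0,"ry": 0,"rz": 0},{"x": 0,"y": 0,"z": -1,"rx": 0,"ry": 0,"rz": 0},{"x": 0,"y": 0,"z": -1,"rx": 0,"ry": 0,"rz": 0},{"x": 0,"y": 0,"z": -1,"rx": 0,"ry": 0,"rz": 0},{"x": 0,"y": 0,"z": -1,"rx": 0,"ry": 0,"rz": 0},{"x": 1,"y": 0.12,"z": -0.5,"rx": 0,"ry": 0,"rz": 0},{"x": 1,"y": 0.12,"z": 0,"rx": 0,"ry": 0,"rz": 0},{"x": 1,"y": 0.12,"z": 0,"rx": 0,"ry": 0,"rz": 0},{"x": 1,"y": 0.12,"z": 0,"rx": 0,"ry": 0,"rz": 0},{"x": 1,"y": 0.12,"z": 0,"rx": 0,"ry": 0,"rz": 0},{"x": 1,"y": 0.12,"z": 0,"rx": 0,"ry": 0,"rz": 0},{"x": 1,"y": 0.12,"z": 0,"rx": 0,"ry": 0,"rz": 0},{"x": 1,"y": 0.12,"z": 0,"rx": 0,"ry": 0,"rz": 0},{"x": 0,"y": 0,"z": 0,"rx": 0,"ry": 0,"rz": 0}]}}

```text
clock: 101.2
tool_pos: [0.4762, -0.2471, 0.2027]
orientation: [-180.0, -0.0, -90.4]
force: [-0.2, 0.0, 0.2]
opening: 0.0006
gripper_force: 0.0
```

Run:
```python
from h import *
o=st(); c,im=wshot("w15")
for b in blobs(masks(im)["green"],(0,330,0,640),60): print("green",b[0].round(1),b[1],onz(c,*b[0],.134).round(4))
t=cams.snapshot("top"); ct=calib("top")
for b in blobs(masks(t)["green"],(220,310,380,440),20): print("top green",b[0].round(1),b[1],onz(ct,*b[0],.134).round(4))
H,S,V=cv2.split(cv2.cvtColor(t,cv2.COLOR_BGR2HSV))
for b in blobs(masks(t)["red"],(225,310,240,430),20): print("top red",b[0].round(1),b[1],onz(ct,*b[0],.064).round(4))
```

```text
t 101.2 pos [ 0.4762 -0.2471  0.2027] ori [-1.800e+02 -2.000e-02 -9.039e+01] F [-0.24  0.04  0.17] op 0.0006 gf 0.0 j [ -6.5   8.5 -18.8   0.  -62.6   6.1]
green [333.8 154.8] [ 314  134   41   43 1349] [ 0.4677 -0.3046  0.134 ]
green [208.8 154.4] [202 147  15  16 171] [ 0.5399 -0.3053  0.134 ]
top red [350.3 277.7] [343 276  15   4  53] [ 0.4717 -0.1382  0.064 ]
top red [378. 277.] [369 276  19   3  57] [ 0.4716 -0.2127  0.064 ]
```

The button is at (0.4677, -0.305), consistent with the top view's estimate. Now to press it.

>>> {"api": "play_rows", "payload": {"motion": [{"x": 0.8,"y": 0.17,"z": 0,"rx": 0,"ry": 0,"rz": 0},{"x": 0.8,"y": 0.17,"z": 0,"rx": 0,"ry": 0,"rz": 0},{"x": 0.76,"y": 0,"z": 0,"rx": 0,"ry": 0,"rz": 0},{"x": 0,"y": 0,"z": 0.8,"rx": 0,"ry": 0,"rz": 0},{"x": 0,"y": 0,"z": 0.8,"rx": 0,"ry": 0,"rz": 0},{"x": 0,"y": 0,"z": 0.8,"rx": 0,"ry": 0,"rz": 0},{"x": 0,"y": 0,"z": 0.2,"rx": 0,"ry": 0,"rz": 0},{"x": 0,"y": 0,"z": 0,"rx": 0,"ry": 0,"rz": 0}]}}

```text
clock: 102.3
tool_pos: [0.4681, -0.3049, 0.1373]
orientation: [180.0, -0.0, -90.3]
force: [0.0, 0.8, -0.5]
opening: 0.0005
gripper_force: 0.0
```

>>> {"api": "play_rows", "payload": {"motion": [{"x": 0,"y": 0,"z": 0.12,"rx": 0,"ry": 0,"rz": 0},{"x": 0,"y": 0,"z": 0.12,"rx": 0,"ry": 0,"rz": 0},{"x": 0,"y": 0,"z": 0,"rx": 0,"ry": 0,"rz": 0}]}}

```text
clock: 102.68
tool_pos: [0.4686, -0.3051, 0.1316]
orientation: [-179.9, -0.0, -90.3]
force: [1.9, -0.0, 2.7]
opening: 0.0004
gripper_force: 1.4
```

>>> {"api": "play_rows", "payload": {"motion": [{"x": 0,"y": 0,"z": 0.1,"rx": 0,"ry": 0,"rz": 0},{"x": 0,"y": 0,"z": 0.08,"rx": 0,"ry": 0,"rz": 0},{"x": 0,"y": 0,"z": 0,"rx": 0,"ry": 0,"rz": 0}]}}

```text
clock: 103.05
tool_pos: [0.4686, -0.3052, 0.1281]
orientation: [-179.9, -0.1, -90.2]
force: [-1.0, 3.4, 14.3]
opening: 0.0002
gripper_force: 7.0
```

Fully down (hard stop at 128 mm). I lift clear and check.

>>> {"api": "play_rows", "payload": {"motion": [{"x": 0,"y": 0,"z": -0.4,"rx": 0,"ry": 0,"rz": 0},{"x": 0,"y": 0,"z": -1,"rx": 0,"ry": 0,"rz": 0},{"x": 0,"y": 0,"z": -1,"rx": 0,"ry": 0,"rz": 0},{"x": 0,"y": 0,"z": -1,"rx": 0,"ry": 0,"rz": 0},{"x": -1,"y": 0,"z": -1,"rx": 0,"ry": 0,"rz": 0},{"x": -1,"y": 0,"z": -1,"rx": 0,"ry": 0,"rz": 0},{"x": -1,"y": 0,"z": 0,"rx": 0,"ry": 0,"rz": 0},{"x": -1,"y": 0,"z": 0,"rx": 0,"ry": 0,"rz": 0},{"x": -1,"y": 0,"z": 0,"rx": 0,"ry": 0,"rz": 0},{"x": -1,"y": 0,"z": 0,"rx": 0,"ry": 0,"rz": 0},{"x": -1,"y": 0,"z": 0,"rx": 0,"ry": 0,"rz": 0},{"x": -1,"y": 0,"z": 0,"rx": 0,"ry": 0,"rz": 0},{"x": -1,"y": 0,"z": 0,"rx": 0,"ry": 0,"rz": 0},{"x": -1,"y": 0,"z": 0,"rx": 0,"ry": 0,"rz": 0},{"x": -1,"y": 0,"z": 0,"rx": 0,"ry": 0,"rz": 0},{"x": 0,"y": 0,"z": 0,"rx": 0,"ry": 0,"rz": 0}]}}

```text
clock: 105.05
tool_pos: [0.4685, -0.029, 0.2611]
orientation: [179.9, -0.0, -90.2]
force: [-0.1, 0.0, 0.4]
opening: 0.0006
gripper_force: 0.0
```

Run:
```python
from h import *
o=st(); c,im=wshot("w16"); wing(c,im)
M=masks(im)
for b in blobs(M["red"],(0,300,150,500),60): print("red",b[0].round(1),b[1],onz(c,*b[0],.064).round(4))
H,S,V=cv2.split(cv2.cvtColor(im,cv2.COLOR_BGR2HSV))
# rear wall -> roller edge along the carrier's mid column, and front gap
for X in (.49,.52):
    prof=[]
    for Y in np.arange(-.265,-.05,.001):
        u,v=proj(c,(X,Y,.076)); u,v=int(round(u)),int(round(v))
        prof.append(V[v,u] if 0<=v<480 and 0<=u<640 else -1)
    print(X,"from Y -.265 step 1mm",[int(x) for x in prof[:20]],"...from -.085",[int(x) for x in prof[180:]])
```

```text
t 105.05 pos [ 0.4685 -0.029   0.2611] ori [179.92  -0.   -90.18] F [-0.07  0.01  0.39] op 0.0006 gf 0.0 j [ 20.6  -0.5 -20.9  -0.  -69.7 -20.7]
wing px [351.  39.] rect centre mm [ 443.3 -168. ] size [21.3 32.6] axis deg mod180 142.6
red [315.9  10.3] [311   0  10  23 209] [ 0.4707 -0.1969  0.064 ]
red [333.   10.2] [331   0   5  22 107] [ 0.4567 -0.1969  0.064 ]
red [297.8  17.4] [291  13  15  10 141] [ 0.4858 -0.1917  0.064 ]
red [316.   99.4] [311  60  10  80 702] [ 0.4711 -0.128   0.064 ]
red [332.2  85.7] [330  76   5  20  91] [ 0.457 -0.139  0.064]
0.49 from Y -.265 step 1mm [-1, -1, -1, -1, -1, -1, -1, -1, -1, -1, -1, -1, -1, -1, -1, -1, -1, -1, -1, -1] ...from -.085 [66, 59, 54, 62, 68, 68, 72, 92, 110, 109, 117, 139, 163, 165, 165, 165, 164, 161, 156, 166, 173, 181, 184, 191, 195, 200, 206, 205, 202, 200, 195, 193, 188, 176, 170, 160]
0.52 from Y -.265 step 1mm [-1, -1, -1, -1, -1, -1, -1, -1, -1, -1, -1, -1, -1, -1, -1, -1, -1, -1, -1, -1] ...from -.085 [136, 84, 50, 59, 62, 56, 66, 93, 109, 110, 116, 158, 162, 166, 167, 166, 165, 166, 160, 166, 176, 184, 187, 195, 200, 205, 206, 203, 201, 196, 194, 190, 175, 172, 164, 155]
```

```bash
python3 -c "
from h import *
print(workorder.close_job())"
```

```text
the job is handed in; nothing more can be done
None
```

The job is handed in at about 105 s: all three cells are seated and felt down, the clamp is shut with its lock at the stop, the carrier is against the end stop (the last push peaked at 33.5 N before I backed off), and the start button was pressed fully.

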